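# Open the wax canister, hang its cap and rotate the stick row

### The arm

A 6-joint arm with a two-finger parallel gripper is mounted at the origin on the work surface. World frame = base frame: x ahead of the robot, y to its left, z up, the work surface at z = 0. Lengths are in m, angles in rad, forces in N, time in s.
With the tool pointing down it reaches from about 0.3 to 0.875 m from the base axis. Payload 6.4 kg.
Tool frame: the origin (TCP) lies where the fingers leave the gripper's body, on its centre line; the fingertips stand 73 mm ahead of it and the grasp point (between the pads) lies 54 mm ahead of it (ctrl.pinch_z is the distance from the TCP to the grasp point, in m); z points along the fingers, y is the direction in which the jaws open and shut (so a half turn about z gives the same grasp; the last joint's range is limited). The gripper opens to 85 mm and grips with 20 to 120 N. Pads are 22 mm wide; open, the fingers measure 114 mm over their backs; the gripper's body (76 mm by 85 mm) begins 54 mm behind the grasp point. The pads swing forward as they close: fully open they stand 13 mm farther back than shut.
Start: joints at [-1.495, 0.181, 1.607, -0, 1.354, -0.206], TCP at [0.16, -0.552, 0.304] pointing down, gripper open.
Joint ranges: [-2.99, 2.99], [-0.89, 2.07], [0.3, 2.58], [-1.14, 4.28], [0, 2.63], [-3.12, 3.12]. Speed limits (rad/s): [2.57, 2.57, 3.01, 3.14, 3.14, 3.14].

### API

Orientations are given as a unit quaternion [w, x, y, z].
In Python, from bench import ctrl, camera, camera_model gives the robot as it stands.
- The arm moves only by the tool arm_command, never from a script. Its argument "series" is a list of rows, each a list of 7 numbers: the shift along the tool's x, y, z in m, then the turn, a rotation vector about the tool's x, y, z in degrees, then the finger opening in m, from 0 to 0.0854. In form: [[tx, ty, tz, rx, ry, rz, gripper], ...]. A call has exactly 5 rows; each row is the pose to reach, as a shift and turn from the pose commanded when the call began, along the tool's axes at that moment; what a row does not reach only later rows make up. A row lasts 1/10 s, in which the tool goes at most 50 mm and 8.59 degrees, less where a joint would pass 70% of its speed; a pose out of reach is approached as far as the arm can. A call with a gripper value outside its range is refused whole. The fingers move at their own pace and stop on an object; the grip force is fixed at half the most. Time passes only in rows, so rows that repeat a pose let the fingers close, or fill a call up. It gives the time, the measured TCP pose, the force and the opening at its end, in the units of the state.
- ctrl.get_obs(): the state, without advancing time (a new reading comes with each control period).
- camera(name): name is "scene" or "side" or "wrist"; returns (picture, depth): 480x640x3 uint8, red, green, blue; 480x640 float32, m along the optical axis (not along the pixel's ray), 0 where there is no reading.
- camera_model(name): a dict with "K" (3x3 intrinsics, pixels), "position" and "attitude" of the camera in the world. Camera axes: x right, y down, z forward; pixel columns grow to the right and rows downward; lengths in m; the calibration is good to about 2 mm. A picture is of the moment at which its call begins: read the wrist's pose just before it. camera_model takes no time and is no camera call; for the wrist camera it gives the pose at the moment of the call.
- ctrl.hand_in(): hands the job in, once; it reports no verdict.
The state is a dict: "time_s": time; "q": joint angles; "dq": joint speeds; "joint_efforts": joint torques, N m; "eef_pos": TCP position; "eef_rot": TCP orientation; "wrist_force": force on the tool from outside, world axes, zero at the start; "torque": the same for the moment, N m; "opening": opening from 0.0 (shut) to 1.0 (fully open).
Only numpy, scipy, OpenCV 4.12 (cv2) and the standard library are available. Lean on these libraries where they do the work, as an engineer would, in place of code of your own. Each camera call takes 0.05 s, during which the arm holds its last target. There are 200 camera calls.

### The job

Set up the wax sticks for the shift: unscrew the canister's cap (anticlockwise, regripping as often as it needs) until it lifts free, without wrenching it off by force, and hang it by its arched handle on the long empty hook of the small pegboard at the right. Then stand the front stick of the rack, the oldest one, in the open canister, bring the stick left in the rack forward to the rack's front stop, and finally stand every new stick from the grey mat upright in the rack's single row behind it. Leave the other things on the table where they are.

Things in the scene. Friction and masses are not known exactly. Their poses are not given: they have to be found in the camera images.
- cap: grey fluted screw cap: skirt 63 to 65 mm in diameter, 30 mm tall, an arched steel handle on top (6 mm bar in the cap's y-z plane, legs at y = -23 and +23 mm, its top 61 mm above the skirt's lower edge); 90 g. Origin: centre of the skirt's lower edge, z up along its axis. Screwed on, the lower edge is 61 to 63 mm above the table. The skirt can be gripped across its diameter
- cap_handle (a point): middle of the cap's handle, on the underside of the bar: 55 mm above the skirt's lower edge on the cap's axis. The opening under the bar is 25 mm high, and 40 mm wide at its foot
- canister: short aluminium canister held in a fixed clamp (base 150 x 90 mm; two jaws 36 mm high at its -x and +x sides). Body 72 mm diameter up to 48 mm high, then a threaded neck (50 mm, 56 mm over the thread). Bore 44 mm diameter, its floor 34 mm above the underside. Origin: centre of the underside, z up; does not move
- canister_rim (a point): centre of the canister's mouth at the rim, 88 mm above the table. Thread: the cap unscrews anticlockwise seen from above, rising 16 mm per turn, and comes free after 280 to 330 degrees. A sprung gasket makes the first quarter turn stiff (about 0.3 N m), then it turns loosely; let go, it stays where it is in the thread
- pegboard: small white pegboard panel, 340 mm wide, 300 mm tall, fixed at the right; its front looks along its own -x. Its long empty hook: a 6 mm wire from the middle of the front, level at 190 mm height, along -x to 110 mm off the face, its end turned up to 202 mm height. Tools hang within 30 mm of the face, 95 mm or more to either side. Origin: foot of the front face, middle, at table height
- hook_seat (a point): top of the hook's wire, 75 mm in front of the panel's face: where a handle can rest; x of this frame is the panel's x (the wire runs along it)
- rack: plywood lane on the table for one row of sticks, fixed, 194 x 58 mm, floor 8 mm high, all round it a rim 10 mm above the floor; inside 182 mm along its x axis and 46 mm wide. Its front is its -x end (towards the robot). Origin: centre of the underside
- rack_front (a point): on the rack's floor, where the underside centre of a stick stands that touches the front stop; 72 mm from the rack's middle along -x
- stick_front: short cardboard-sleeved stick of wax on a weighted steel foot, a plain upright cylinder 38 mm in diameter, 52 mm tall, 110 g; origin: centre of its underside, z up along its axis. At the start it stands at the front of the rack: the oldest
- stick_older: short cardboard-sleeved stick of wax on a weighted steel foot, a plain upright cylinder 38 mm in diameter, 52 mm tall, 110 g; origin: centre of its underside, z up along its axis. At the start it stands further back in the rack
- mat: grey silicone mat, 160 x 220 x 3 mm, fixed, on the left; new sticks stand on it. Origin: centre of the underside
- new1: short cardboard-sleeved stick of wax on a weighted steel foot, a plain upright cylinder 38 mm in diameter, 52 mm tall, 110 g; origin: centre of its underside, z up along its axis. New stock: at the start it stands on the grey mat, or is absent
- new2: short cardboard-sleeved stick of wax on a weighted steel foot, a plain upright cylinder 38 mm in diameter, 52 mm tall, 110 g; origin: centre of its underside, z up along its axis. New stock: at the start it stands on the grey mat, or is absent
- new3: short cardboard-sleeved stick of wax on a weighted steel foot, a plain upright cylinder 38 mm in diameter, 52 mm tall, 110 g; origin: centre of its underside, z up along its axis. New stock: at the start it stands on the grey mat, or is absent
- cup: frosted plastic cup, 68 mm wide, 85 mm tall; leave alone. Origin: centre of the underside
- file: flat steel file, 160 mm, with a red plastic handle, lying on the table; leave alone. Origin: near the joint of handle and blade
- tape: roll of tape lying flat, 68 mm wide, 20 mm high; leave alone. Origin: centre of the underside
- oiler: white plastic bottle, 40 mm wide, 90 mm tall; leave alone. Origin: centre of the underside
- spatula: steel spatula, 200 mm long, lying on the table; leave alone. Origin: underside, about the middle
- block: wooden sanding block 75 x 45 x 25 mm; leave alone. Origin: centre of the underside
There are look-alikes about, which are no part of the job. Leave any turquoise look-alike of the stick_front alone. Leave any orange look-alike of the cap alone.

How it is judged:
By the outcome, as a careful person would: the job done as asked, in the order asked, and still so for the second after the job is handed in, with the robot touching nothing.
Of new1, new2, new3 only 1 to 3 are there at a start; the rules pass over those that are not, and their reading is None.
At some moment in a run one of new1, new2, new3 may be knocked a few centimetres aside while the robot is not near it.
It also fails if it takes over 210 s, if anything falls off the work surface, if the arm or the gripper's body presses on something with over 40 N, if the wrist force passes 120 N, or if a joint passes its speed limit or range.

## Working session

There is one attempt and no reset: what is moved stays moved. The work goes in short steps, Python scripts to look and compute and a tool call to move; the robot and the scene stay as the last step left them, time stands still between calls to the robot, and variables do not carry over. Pictures are saved under pics/ and viewed, about 12 in all and at most 16, crops included, and the job is handed in when it is done.

Besides the shell and the picture viewer there is one more tool, called after ">>>" by a JSON object that holds its "name" and its "arguments". arm_command: Moves the arm, as the interface text tells. Its arguments: {"type":"object","properties":{"series":{"type":"array","items":{"type":"array","items":{"type":"number"}}}},"required":["series"]}

```bash
mkdir -p pics; ls; cat > h.py <<'E'
import numpy as np, cv2
from bench import ctrl, camera, camera_model
from scipy.spatial.transform import Rotation as R
def rot(a):
    a=np.array(a,float)
    return a if a.shape==(3,3) else R.from_quat(a[[1,2,3,0]]).as_matrix()
def shot(n,f):
    m=camera_model(n); im,d=camera(n)
    np.savez('pics/'+f+'.npz',im=im,d=d,K=m['K'],p=m['position'],R=rot(m['attitude']))
    cv2.imwrite('pics/'+f+'.png',im[:,:,::-1]); return load(f)
def load(f):
    z=np.load('pics/'+f+'.npz'); return {k:z[k] for k in z}
def cloud(s):
    v,u=np.mgrid[0:480,0:640]; r=np.stack([u,v,np.ones_like(u)],-1)@np.linalg.inv(s['K']).T
    return (r*s['d'][...,None])@s['R'].T+s['p']
def ray(s,u,v,z):
    r=s['R']@np.linalg.inv(s['K'])@np.array([u,v,1.]); return s['p']+r*(z-s['p'][2])/r[2]
def proj(s,P):
    c=s['R'].T@(np.array(P)-s['p']); c=s['K']@c; return c[:2]/c[2]
def tool():
    o=ctrl.get_obs(); return np.array(o['eef_pos']),rot(o['eef_rot']),o
E
python3 - <<'E'
from h import *
for n in('scene','side','wrist'):
    s=shot(n,n+'0'); print(n,s['p'],s['R'].round(3).tolist(),s['K'][0])
p,r,o=tool(); print(o)
a=[cv2.imread(f'pics/{n}0.png') for n in('scene','side')]
E
```

```text
pics
scene [ 1.37292885 -0.84384465  0.98833867] [[0.71, 0.415, -0.569], [0.704, -0.426, 0.568], [-0.007, -0.804, -0.595]] [558.93284404   0.         315.48222543]
side [0.53320764 0.69743441 0.71416748] [[-1.0, 0.011, 0.002], [0.005, 0.607, -0.795], [-0.01, -0.795, -0.607]] [439.2716837    0.         317.36579633]
wrist [ 0.23115489 -0.53283748  0.37362619] [[0.279, -0.92, -0.276], [-0.96, -0.267, -0.078], [-0.002, 0.287, -0.958]] [338.58685345   0.         319.57472165]
{'time_s': 0.15, 'q': array([-1.49528936e+00,  1.81382222e-01,  1.60776371e+00, -2.18428368e-05,
        1.35381296e+00, -2.06312450e-01]), 'dq': array([ 1.20960920e-03, -2.18164872e-03, -2.81207981e-03,  2.58276043e-04,
        1.05078142e-03, -7.18936602e-05]), 'joint_efforts': array([ 1.12897043e-03, -4.45264757e+01, -3.51694429e+01, -3.30578905e-04,
        5.79559448e-03, -3.81322195e-06]), 'eef_pos': array([ 0.1598894 , -0.55198451,  0.30319145]), 'eef_rot': array([-6.82355132e-04,  9.90088081e-01,  1.40446167e-01,  3.40050725e-05]), 'wrist_force': array([ 0.1719003 , -0.3204607 ,  0.12225371]), 'torque': array([ 0.09861402, -0.05338339,  0.06138157]), 'opening': 1.0006298153360882}
```

View pics/scene0.png

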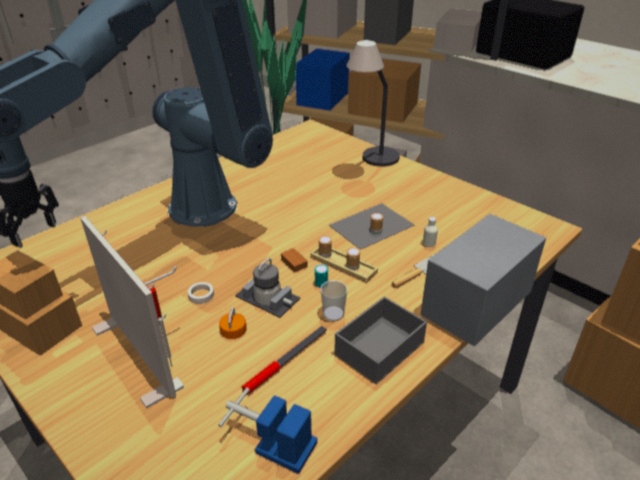

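View pics/side0.png

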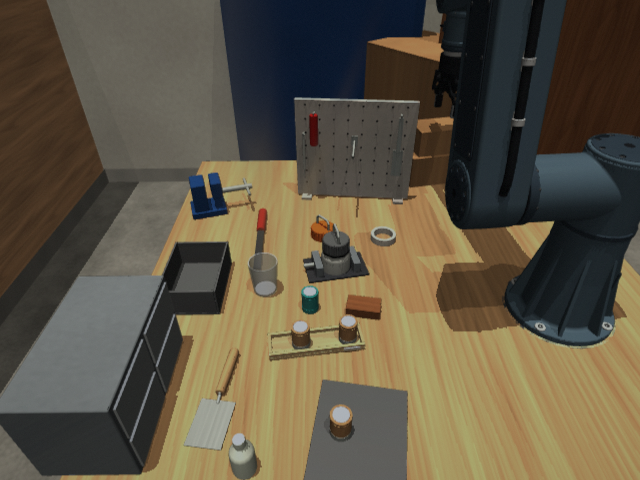

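```bash
python3 - <<'E'
from h import *
S=load('scene0');D=load('side0');cs=cloud(S);cd=cloud(D)
def comp(s,c,mask,mn=15):
    n,l,st,ce=cv2.connectedComponentsWithStats(mask.astype(np.uint8))
    for i in range(1,n):
        if st[i,4]>=mn:
            q=c[l==i]; print('  px',ce[i].round(),'n',st[i,4],'mean',q.mean(0).round(4),'min',q.min(0).round(3),'max',q.max(0).round(3))
for nm,s,c in(('scene',S,cs),('side',D,cd)):
    t=cv2.cvtColor(s['im'],cv2.COLOR_RGB2HSV).astype(int)
    on=(c[...,0]>.2)&(c[...,0]<.95)&(abs(c[...,1])<.45)&(s['d']>0)
    z=c[...,2]
    print(nm,'stick tops'); comp(s,c,on&(z>.050)&(z<.068)&(c[...,1]>-.02)&(t[...,2]>100),10)
    print('cap zone'); comp(s,c,on&(z>.083)&(z<.13)&(c[...,1]<.1)&(c[...,1]>-.2),10)
    print('rack rim'); comp(s,c,on&(z>.014)&(z<.024)&(c[...,1]>.0)&(c[...,1]<.25),40)
    print('mat'); comp(s,c,on&(t[...,1]<60)&(z<.01)&(c[...,1]>.1),200)
b=cd[(cd[...,2]>.05)&(cd[...,2]<.3)&(cd[...,1]<-.2)&(cd[...,1]>-.6)&(cd[...,0]>.3)&(cd[...,0]<.9)]
print('board',b.min(0),b.max(0),np.percentile(b,[5,50,95],axis=0))
E
```

```text
scene stick tops
  px [377. 216.] n 74 mean [0.5015 0.2875 0.0538] min [0.482 0.269 0.05 ] max [0.52  0.308 0.059]
  px [431. 229.] n 90 mean [0.6615 0.3402 0.0595] min [0.641 0.329 0.05 ] max [0.679 0.363 0.068]
  px [325. 240.] n 104 mean [0.479  0.0859 0.0579] min [0.457 0.067 0.05 ] max [0.498 0.107 0.064]
  px [353. 252.] n 114 mean [0.5743 0.0986 0.0577] min [0.552 0.079 0.05 ] max [0.592 0.121 0.063]
  px [322. 268.] n 61 mean [ 0.5576 -0.0061  0.0519] min [ 0.538 -0.019  0.05 ] max [0.575 0.011 0.056]
cap zone
  px [265. 271.] n 394 mean [ 0.4973 -0.1517  0.0943] min [ 0.46  -0.182  0.083] max [ 0.527 -0.119  0.125]
  px [448. 295.] n 759 mean [0.8878 0.0796 0.1068] min [0.819 0.074 0.083] max [0.95  0.085 0.13 ]
  px [327. 285.] n 39 mean [ 0.6414 -0.0735  0.0845] min [ 0.628 -0.108  0.083] max [ 0.664 -0.042  0.087]
  px [343. 291.] n 29 mean [ 0.6849 -0.0649  0.0848] min [ 0.662 -0.097  0.083] max [ 0.696 -0.039  0.087]
rack rim
  px [345. 263.] n 287 mean [0.556  0.0857 0.0175] min [0.445 0.052 0.014] max [0.642 0.138 0.024]
  px [301. 258.] n 53 mean [0.4557 0.013  0.021
[... 1915 characters left out ...]
[324. 328.] n 89 mean [0.5228 0.0716 0.0161] min [0.493 0.064 0.014] max [0.552 0.078 0.019]
  px [173. 365.] n 118 mean [0.816  0.1611 0.0186] min [0.815 0.091 0.014] max [0.82  0.22  0.024]
  px [227. 370.] n 357 mean [0.7103 0.1729 0.0173] min [0.697 0.121 0.014] max [0.724 0.221 0.022]
mat
  px [360. 435.] n 8160 mean [0.4651 0.2963 0.0021] min [ 0.373  0.187 -0.003] max [0.56  0.374 0.01 ]
  px [210. 424.] n 1798 mean [0.7258 0.275  0.0021] min [ 0.688  0.22  -0.004] max [0.764 0.323 0.01 ]
board [ 0.30003186 -0.50770681  0.0500009 ] [ 0.89947814 -0.26134661  0.29990986] [[ 0.31493056 -0.49805122  0.06071206]
 [ 0.46039037 -0.47977493  0.1750266 ]
 [ 0.83278494 -0.39655821  0.28819034]]
```

```bash
cat >> h.py <<'E'
def go(pos,yaw=None):
    """print tool-axis shift (mm) and rz (deg) from now to tcp pos / tool-x yaw (deg)"""
    p,r,o=tool(); d=r.T@(np.array(pos)-p)*1000
    y=np.degrees(np.arctan2(r[1,0],r[0,0])); 
    rv=None
    if yaw is not None:
        c,s=np.cos(np.radians(yaw)),np.sin(np.radians(yaw))
        T=np.array([[c,s,0],[s,-c,0],[0,0,-1.]])
        rv=R.from_matrix(r.T@T).as_rotvec(degrees=True).round(2)
    print('shift mm',d.round(1),'rv',rv,'| yaw now',y.round(2),'q1,q6',np.degrees(o['q'][[0,5]]).round(1),'tcp',p.round(4),'t',round(o['time_s'],2),'open',round(o['opening']*85.4,1),'F',np.round(o['wrist_force'],1))
E
python3 - <<'E'
from h import *
D=load('side0');c=cloud(D)
sub=c[102:196,300:414].reshape(-1,3); sub=sub[sub[:,2]>0]
x,y=sub[:,0],sub[:,1]
w=np.ones(len(x),bool)
for _ in range(8):
    a=np.polyfit(x[w],y[w],1); e=y-np.polyval(a,x); w=abs(e)<.006
print('board line y=',a,w.mean(),'x range',np.percentile(x[w],[0.5,99.5]),'yaw',np.degrees(np.arctan(a[0])))
n=np.array([-a[0],1])/np.hypot(a[0],1)
cc=c.reshape(-1,3); dist=(cc[:,1]-np.polyval(a,cc[:,0]))/np.hypot(a[0],1)
m=(dist>.02)&(dist<.14)&(cc[:,2]>.17)&(cc[:,2]<.23)&(cc[:,0]>.3)&(cc[:,0]<.65)
i=np.where(m)[0]
for k in i[:40]: print((k%640,k//640),cc[k].round(3),dist[k].round(3))
im=D['im'][90:210,280:430]; cv2.imwrite('pics/hook.png',cv2.resize(im,None,fx=5,fy=5,interpolation=2)[:,:,::-1])
go([.494-.02,-.147,.32],-17)
E
```

```text
board line y= [-0.11163083 -0.43320265] 0.8973444684245098 x range [0.26122267 0.58422422] yaw -6.369604680772183
(np.int64(310), np.int64(129)) [ 0.552 -0.468  0.23 ] 0.026
(np.int64(311), np.int64(129)) [ 0.55  -0.47   0.229] 0.024
(np.int64(312), np.int64(129)) [ 0.547 -0.472  0.228] 0.022
(np.int64(313), np.int64(129)) [ 0.544 -0.47   0.229] 0.024
(np.int64(314), np.int64(129)) [ 0.541 -0.471  0.229] 0.023
(np.int64(315), np.int64(129)) [ 0.539 -0.471  0.229] 0.023
(np.int64(316), np.int64(129)) [ 0.536 -0.47   0.229] 0.022
(np.int64(310), np.int64(130)) [ 0.553 -0.472  0.225] 0.023
(np.int64(311), np.int64(130)) [ 0.55  -0.466  0.228] 0.028
(np.int64(312), np.int64(130)) [ 0.547 -0.467  0.227] 0.027
(np.int64(313), np.int64(130)) [ 0.544 -0.463  0.229] 0.031
(np.int64(314), np.int64(130)) [ 0.541 -0.466  0.228] 0.027
(np.int64(315), np.int64(130)) [ 0.539 -0.471  0.225] 0.022
(np.int64(316), np.int64(130)) [ 0.536 -0.469  0.226] 0.024
(np.int64(317), np.int64(130)) [ 0.533 -0.471  0.226] 0.022
(np.int64(310), np.int64(131)) [ 0.553 -0.469  0.224] 0.026
(np.int64(311), np.int64(1
[... 884 characters left out ...]
314), np.int64(133)) [ 0.541 -0.471  0.217] 0.023
(np.int64(315), np.int64(133)) [ 0.539 -0.471  0.217] 0.022
(np.int64(302), np.int64(134)) [ 0.575 -0.47   0.215] 0.028
(np.int64(303), np.int64(134)) [ 0.572 -0.472  0.214] 0.025
(np.int64(310), np.int64(134)) [ 0.553 -0.475  0.212] 0.02
(np.int64(311), np.int64(134)) [ 0.55  -0.469  0.215] 0.025
(np.int64(312), np.int64(134)) [ 0.547 -0.469  0.215] 0.025
(np.int64(313), np.int64(134)) [ 0.544 -0.47   0.215] 0.024
(np.int64(314), np.int64(134)) [ 0.541 -0.467  0.216] 0.026
shift mm [ 414.4 -301.7  -16.3] rv [-8.000e-02  1.000e-02  3.315e+01] | yaw now 16.15 q1,q6 [-85.7 -11.8] tcp [ 0.1599 -0.552   0.3032] t 0.15 open 85.5 F [ 0.2 -0.3  0.1]
```

View pics/hook.png

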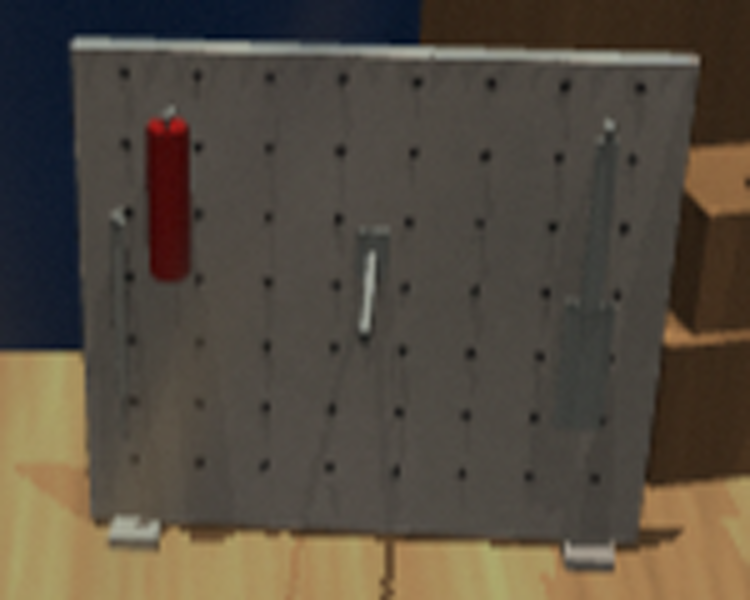

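```bash
python3 - <<'E'
from h import *
D=load('side0')
a=np.array([-0.11163,-0.43320]);n=np.array([-a[0],1])/np.hypot(a[0],1)
for uv in((354.6,140),(353.6,148),(352.8,156.5)):
    P=ray(D,*uv,.19); print(P.round(4),'dist',((P[1]-np.polyval(a,P[0]))*n[1]).round(4))
M=D['im'];
E
```

```text
[ 0.4259 -0.4813  0.19  ] dist -0.0006
[ 0.4325 -0.4285  0.19  ] dist 0.0526
[ 0.4383 -0.3761  0.19  ] dist 0.1053
```

>>> {"name": "arm_command", "arguments": {"series": [[0, 0, -0.05, 0, 0, 0, 0.085], [0, 0, -0.1, 0, 0, 0, 0.085], [0, 0, -0.15, 0, 0, 0, 0.085], [0.05, 0, -0.15, 0, 0, 8, 0.085], [0.1, 0, -0.15, 0, 0, 16, 0.085]]}}

```text
time_s: 0.65
eef_pos: [0.2521, -0.5264, 0.4562]
eef_rot: [0.002, 1.0, 0.001, 0.001]
wrist_force: [0.5, -0.4, 0.2]
opening: 0.996
```

>>> {"name": "arm_command", "arguments": {"series": [[0.1, -0.1, 0, 0, 0, 8, 0.085], [0.1, -0.1, 0, 0, 0, 8, 0.085], [0.2, -0.2, 0, 0, 0, 16, 0.085], [0.2, -0.2, 0, 0, 0, 16, 0.085], [0.3, -0.3, 0, 0, 0, 16, 0.085]]}}

```text
time_s: 1.15
eef_pos: [0.427, -0.3466, 0.4537]
eef_rot: [-0.0, 0.991, -0.134, -0.0]
wrist_force: [0.9, -0.2, -0.5]
opening: 0.997
```

```bash
python3 - <<'E'
from h import *
go([.494-.01,-.147,.32],-17)
E
```

```text
shift mm [   1.7 -207.5  133.7] rv [-0.01  0.01  1.54] | yaw now -15.46 q1,q6 [-51.4  54. ] tcp [ 0.427  -0.3466  0.4537] t 1.15 open 85.2 F [ 0.9 -0.2 -0.5]
```

>>> {"name": "arm_command", "arguments": {"series": [[0, -0.05, 0.03, 0, 0, 0, 0.085], [0, -0.1, 0.06, 0, 0, 0, 0.085], [0, -0.15, 0.09, 0, 0, 0, 0.085], [0, -0.2, 0.12, 0, 0, 1.5, 0.085], [0.002, -0.2075, 0.134, 0, 0, 1.5, 0.085]]}}

```text
time_s: 1.65
eef_pos: [0.4834, -0.1467, 0.3195]
eef_rot: [0.0, 0.989, -0.147, 0.001]
wrist_force: [0.9, -0.1, -0.7]
opening: 0.999
```

>>> {"name": "arm_command", "arguments": {"series": [[0, 0, 0, 0, 0, 0, 0.085], [0, 0, 0, 0, 0, 0, 0.085], [0, 0, 0, 0, 0, 0, 0.085], [0, 0, 0, 0, 0, 0, 0.085], [0, 0, 0, 0, 0, 0, 0.085]]}}

```text
time_s: 2.15
eef_pos: [0.4833, -0.1501, 0.3209]
eef_rot: [0.0, 0.989, -0.148, 0.001]
wrist_force: [0.1, -0.4, 0.2]
opening: 0.995
```

```bash
python3 - <<'E'
from h import *
go([.494-.01,-.147,.32],-17)
shot('wrist','w1')
E
```

```text
shift mm [-0.2 -3.2  0.9] rv [ 0.03 -0.1  -0.03] | yaw now -17.03 q1,q6 [-30.7  76.3] tcp [ 0.4833 -0.1501  0.3209] t 2.15 open 85.0 F [ 0.1 -0.4  0.2]
```

View pics/w1.png

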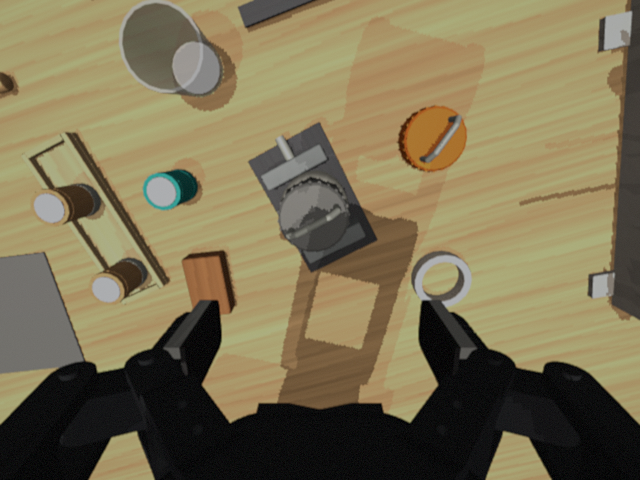

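```bash
python3 - <<'E'
from h import *
s=load('w1');c=cloud(s);x,y,z=c[...,0],c[...,1],c[...,2]
near=(np.hypot(x-.49,y+.147)<.055)&(s['d']>0)
hst=np.histogram(z[near],np.arange(.0,.14,.005)); print(list(zip(hst[1].round(3),hst[0])))
m=near&(z>.080)&(z<.1)
print('top z',np.median(z[m]))
def circ(m,name):
    k=cv2.morphologyEx(m.astype(np.uint8),cv2.MORPH_OPEN,np.ones((3,3)))
    P=c[...,:2][k>0].astype(np.float32); cc,r=cv2.minEnclosingCircle((P*1000).reshape(-1,1,2)); print(name,np.round(cc,1),round(r,1),'bbox mid',((P.max(0)+P.min(0))/2).round(4),(P.max(0)-P.min(0)).round(4))
circ(near&(z>.086)&(z<.097),'cap')
h=near&(z>.110); P=c[h]; print('handle n',len(P),P.mean(0),'z max',P[:,2].max())
u,sv,v=np.linalg.svd(P[:,:2]-P[:,:2].mean(0)); print('dir yaw',np.degrees(np.arctan2(v[0,1],v[0,0])),sv, np.ptp((P[:,:2]-P[:,:2].mean(0))@v[0]))
# handle pixels at low level: legs
h=near&(z>.098); P=c[h][:,:2];u,sv,v=np.linalg.svd(P-P.mean(0));t=(P-P.mean(0))@v[0];print('h2',P.mean(0),np.degrees(np.arctan2(v[0,1],v[0,0])),t.min(),t.max(),sv)
for nm,(xx,yy) in dict(front=(.477,.089),older=(.573,.102)).items():
    n2=(np.hypot(x-xx,y-yy)<.03)&(s['d']>0)&(z>.050)&(z<.07); circ(n2,nm); print(np.median(z[n2]))
im=s['im'][140:280,230:410]; cv2.imwrite('pics/cap.png',cv2.resize(im,None,fx=4,fy=4,interpolation=2)[:,:,::-1])
E
```

```text
[(np.float64(0.0), np.int64(381)), (np.float64(0.005), np.int64(1155)), (np.float64(0.01), np.int64(26)), (np.float64(0.015), np.int64(24)), (np.float64(0.02), np.int64(33)), (np.float64(0.025), np.int64(28)), (np.float64(0.03), np.int64(68)), (np.float64(0.035), np.int64(1311)), (np.float64(0.04), np.int64(196)), (np.float64(0.045), np.int64(151)), (np.float64(0.05), np.int64(0)), (np.float64(0.055), np.int64(14)), (np.float64(0.06), np.int64(44)), (np.float64(0.065), np.int64(32)), (np.float64(0.07), np.int64(24)), (np.float64(0.075), np.int64(38)), (np.float64(0.08), np.int64(36)), (np.float64(0.085), np.int64(92)), (np.float64(0.09), np.int64(3300)), (np.float64(0.095), np.int64(75)), (np.float64(0.1), np.int64(15)), (np.float64(0.105), np.int64(11)), (np.float64(0.11), np.int64(24)), (np.float64(0.115), np.int64(75)), (np.float64(0.12), np.int64(324)), (np.float64(0.125), np.int64(25)), (np.float64(0.13), np.int64(0)), (np.float64(0.135), np.int64(0))]
top z 0.09336036123020724
cap [ 491.8 -147.6] 33.3 bbox mid [ 0.4922 -0.1476] [0.0645 0.0658]
handle n 42384 [ 0.49751938 -0.14761297  0.32268284] z max 0.35018669332240115Traceback (most recent call last):
  File "<stdin>", line 12, in <module>
    u, s, vh = gufunc(a, signature=signature)
               ~~~~~~^^^^^^^^^^^^^^^^^^^^^^^^
numpy._core._exceptions._ArrayMemoryError: Unable to allocate 13.4 GiB for an array with shape (42384, 42384) and data type float64
```

```bash
python3 - <<'E'
from h import *
s=load('w1');c=cloud(s);x,y,z=c[...,0],c[...,1],c[...,2]
near=(np.hypot(x-.492,y+.1476)<.045)&(s['d']>0)&(z<.14)
for lo in(.117,.110,.1):
    P=c[near&(z>lo)][:,:2];v=np.linalg.eigh(np.cov(P.T))[1][:,1];t=(P-P.mean(0))@v;print(lo,len(P),P.mean(0).round(4),np.degrees(np.arctan2(v[1],v[0])).round(1),t.min().round(4),t.max().round(4))
def circ(m,name):
    k=cv2.morphologyEx(m.astype(np.uint8),cv2.MORPH_OPEN,np.ones((3,3)))
    P=c[...,:2][k>0].astype(np.float32); cc,r=cv2.minEnclosingCircle((P*1000).reshape(-1,1,2)); print(name,np.round(cc,1),round(r,1),'bbox mid',((P.max(0)+P.min(0))/2).round(4),(P.max(0)-P.min(0)).round(4))
for nm,(xx,yy) in dict(front=(.477,.089),older=(.573,.102)).items():
    n2=(np.hypot(x-xx,y-yy)<.03)&(s['d']>0)&(z>.053)&(z<.07); circ(n2,nm); print(np.median(z[n2]))
im=s['im'][140:280,230:410]; cv2.imwrite('pics/cap.png',cv2.resize(im,None,fx=4,fy=4,interpolation=2)[:,:,::-1])
E
```

```text
0.117 398 [ 0.4925 -0.1485] 101.2 -0.0223 0.0244
0.11 448 [ 0.4926 -0.1488] 101.1 -0.0244 0.0271
0.1 474 [ 0.4927 -0.1489] 101.1 -0.0244 0.0272
front [476.1  88.6] 19.6 bbox mid [0.4757 0.0885] [0.0377 0.0388]
0.060905616847901106
older [570.8 101.5] 19.7 bbox mid [0.5715 0.1014] [0.0377 0.0391]
0.06081113262651627
```

View pics/cap.png

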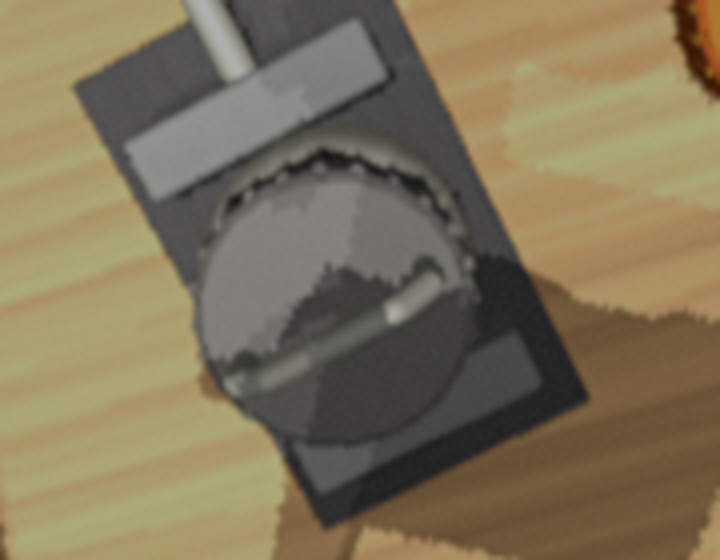

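```bash
python3 - <<'E'
from h import *
go([.4922,-.1478,.131],11.1)
E
```

```text
shift mm [  7.7  -4.7 189.7] rv [  0.04  -0.07 -28.12] | yaw now -17.02 q1,q6 [-30.7  76.3] tcp [ 0.4832 -0.1499  0.3207] t 2.2 open 85.2 F [-0.5 -0.7 -0.1]
```

>>> {"name": "arm_command", "arguments": {"series": [[0.008, -0.005, 0, 0, 0, -8, 0.085], [0.008, -0.005, 0.03, 0, 0, -16, 0.085], [0.008, -0.005, 0.06, 0, 0, -24, 0.085], [0.008, -0.005, 0.1, 0, 0, -28.1, 0.085], [0.008, -0.005, 0.13, 0, 0, -28.1, 0.085]]}}

```text
time_s: 2.7
eef_pos: [0.4917, -0.1467, 0.1883]
eef_rot: [-0.0, 0.995, 0.098, -0.0]
wrist_force: [0.0, -0.3, -0.6]
opening: 0.995
```

>>> {"name": "arm_command", "arguments": {"series": [[0, 0, 0, 0, 0, 0, 0.085], [0, 0, 0, 0, 0, 0, 0.085], [0, 0, 0, 0, 0, 0, 0.085], [0, 0, 0, 0, 0, 0, 0.085], [0, 0, 0, 0, 0, 0, 0.085]]}}

```text
time_s: 3.2
eef_pos: [0.493, -0.1468, 0.1915]
eef_rot: [0.001, 0.995, 0.097, 0.001]
wrist_force: [-0.4, 0.2, -0.2]
opening: 0.991
```

```bash
python3 - <<'E'
from h import *
go([.4922,-.1478,.131],11.1)
s=shot('wrist','w2');c=cloud(s);x,y,z=c[...,0],c[...,1],c[...,2]
near=(np.hypot(x-.492,y+.1476)<.05)&(s['d']>0)&(z<.13)
P=c[near&(z>.117)][:,:2];v=np.linalg.eigh(np.cov(P.T))[1][:,1];print(P.mean(0),np.degrees(np.arctan2(v[1],v[0])))
m=(near&(z>.086)&(z<.097)).astype(np.uint8);k=cv2.morphologyEx(m,cv2.MORPH_OPEN,np.ones((3,3)))
P=(c[...,:2][k>0]*1000).astype(np.float32);print(cv2.minEnclosingCircle(P.reshape(-1,1,2)),P.max(0),P.min(0),np.median(z[m>0]))
E
```

```text
shift mm [-1.1  0.7 60.5] rv [ 0.11 -0.12  0.07] | yaw now 11.17 q1,q6 [-29.8  49. ] tcp [ 0.493  -0.1468  0.1915] t 3.2 open 84.6 F [-0.4  0.2 -0.2]
[ 0.49315682 -0.14749946] 101.12717291967496
((491.8934326171875, -147.6019287109375), 33.489707946777344) [ 525.3095  -114.58234] [ 459.03583 -180.71231] 0.09332768806859154
```

>>> {"name": "arm_command", "arguments": {"series": [[-0.0005, 0.0007, 0.02, 0, 0, 0, 0.085], [-0.0005, 0.0007, 0.04, 0, 0, 0, 0.085], [-0.0005, 0.0007, 0.055, 0, 0, 0, 0.085], [-0.0005, 0.0007, 0.0605, 0, 0, 0, 0.085], [-0.0005, 0.0007, 0.0605, 0, 0, 0, 0.085]]}}

```text
time_s: 3.75
eef_pos: [0.4916, -0.147, 0.1291]
eef_rot: [-0.0, 0.995, 0.097, -0.0]
wrist_force: [0.2, -0.9, -0.1]
opening: 0.993
```

>>> {"name": "arm_command", "arguments": {"series": [[0, 0, 0, 0, 0, 0, 0.05], [0, 0, 0, 0, 0, 0, 0.05], [0, 0, 0, 0, 0, 0, 0.05], [0, 0, 0, 0, 0, 0, 0.05], [0, 0, 0, 0, 0, 0, 0.05]]}}

```text
time_s: 4.25
eef_pos: [0.4924, -0.1468, 0.1305]
eef_rot: [-0.0, 0.995, 0.097, 0.001]
wrist_force: [-1.1, 4.0, 5.9]
opening: 0.74
```

```bash
python3 - <<'E'
from h import *
go([.4922,-.1478,.131],11.1)
E
```

```text
shift mm [-0.4  0.9 -0.5] rv [-0.01 -0.07  0.07] | yaw now 11.17 q1,q6 [-29.9  48.9] tcp [ 0.4924 -0.1468  0.1305] t 4.25 open 63.2 F [-1.1  4.   5.9]
```

>>> {"name": "arm_command", "arguments": {"series": [[0, 0.0006, -0.0003, 0, 0, -6, 0.05], [0, 0.0006, -0.0006, 0, 0, -12, 0.05], [0, 0.0006, -0.0008, 0, 0, -18, 0.05], [0, 0.0006, -0.0011, 0, 0, -24, 0.05], [0, 0.0006, -0.0013, 0, 0, -30, 0.05]]}}

```text
time_s: 4.75
eef_pos: [0.4923, -0.1465, 0.1313]
eef_rot: [-0.001, 0.935, 0.353, 0.001]
wrist_force: [0.3, 8.9, 4.2]
opening: 0.737
```

>>> {"name": "arm_command", "arguments": {"series": [[0, 0, -0.0003, 0, 0, -6, 0.05], [0, 0, -0.0006, 0, 0, -12, 0.05], [0, 0, -0.0008, 0, 0, -18, 0.05], [0, 0, -0.0011, 0, 0, -24, 0.05], [0, 0, -0.0013, 0, 0, -30, 0.05]]}}

```text
time_s: 5.25
eef_pos: [0.4919, -0.1462, 0.1323]
eef_rot: [-0.001, 0.812, 0.583, 0.001]
wrist_force: [-0.1, 10.0, 2.4]
opening: 0.741
```

>>> {"name": "arm_command", "arguments": {"series": [[0, 0, -0.0003, 0, 0, -6, 0.05], [0, 0, -0.0006, 0, 0, -12, 0.05], [0, 0, -0.0008, 0, 0, -18, 0.05], [0, 0, -0.0011, 0, 0, -24, 0.05], [0, 0, -0.0013, 0, 0, -30, 0.05]]}}

```text
time_s: 5.75
eef_pos: [0.4914, -0.1462, 0.1332]
eef_rot: [-0.001, 0.633, 0.774, 0.001]
wrist_force: [-1.7, 8.1, 2.0]
opening: 0.737
```

```bash
python3 - <<'E'
from h import *
go([.4922,-.1478,.135],191)
s=shot('side','s2'); cv2.imwrite('pics/s2c.png',cv2.resize(s['im'][200:290,280:400],None,fx=5,fy=5,interpolation=2)[:,:,::-1]); print(tool()[2]['torque'])
E
```

```text
shift mm [-1.8  0.4 -1.8] rv [  0.1   -0.18 -89.59] | yaw now 101.41 q1,q6 [-29.9 -41.4] tcp [ 0.4914 -0.1462  0.1332] t 5.75 open 63.0 F [-1.7  8.1  2. ]
[1.12496498 0.35634757 0.07286034]
```

View pics/s2c.png

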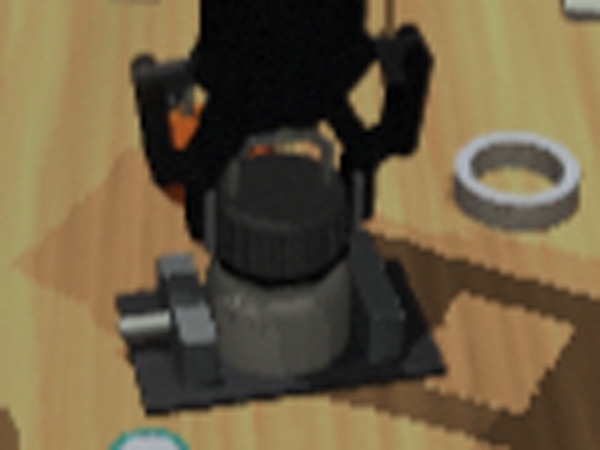

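>>> {"name": "arm_command", "arguments": {"series": [[0.0006, 0, -0.0003, 0, 0, -6, 0.05], [0.0006, 0, -0.0006, 0, 0, -12, 0.05], [0.0006, 0, -0.0008, 0, 0, -18, 0.05], [0.0006, 0, -0.0011, 0, 0, -24, 0.05], [0.0006, 0, -0.0014, 0, 0, -30, 0.05]]}}

```text
time_s: 6.3
eef_pos: [0.4911, -0.1461, 0.1343]
eef_rot: [-0.001, 0.411, 0.911, 0.0]
wrist_force: [-2.2, 3.4, -1.1]
opening: 0.745
```

>>> {"name": "arm_command", "arguments": {"series": [[0, 0, -0.0003, 0, 0, -6, 0.05], [0, 0, -0.0006, 0, 0, -12, 0.05], [0, 0, -0.0008, 0, 0, -18, 0.05], [0, 0, -0.0011, 0, 0, -24, 0.05], [0, 0, -0.0014, 0, 0, -30, 0.05]]}}

```text
time_s: 6.8
eef_pos: [0.4909, -0.1464, 0.1357]
eef_rot: [-0.001, 0.161, 0.987, 0.001]
wrist_force: [-3.2, 2.4, -0.9]
opening: 0.743
```

>>> {"name": "arm_command", "arguments": {"series": [[0, 0, -0.0003, 0, 0, -6, 0.05], [0, 0, -0.0006, 0, 0, -12, 0.05], [0, 0, -0.0008, 0, 0, -18, 0.05], [0, 0, -0.0011, 0, 0, -24, 0.05], [0, 0, -0.0014, 0, 0, -30, 0.05]]}}

```text
time_s: 7.3
eef_pos: [0.4909, -0.1467, 0.1371]
eef_rot: [-0.001, -0.1, 0.995, 0.001]
wrist_force: [-3.7, 1.4, -1.0]
opening: 0.741
```

>>> {"name": "arm_command", "arguments": {"series": [[0, 0, 0, 0, 0, 0, 0.05], [0, 0, 0, 0, 0, 0, 0.085], [0, 0, 0, 0, 0, 0, 0.085], [0, 0, 0, 0, 0, 0, 0.085], [0, 0, 0, 0, 0, 0, 0.085]]}}

```text
time_s: 7.8
eef_pos: [0.4924, -0.1474, 0.1379]
eef_rot: [0.001, -0.097, 0.995, -0.0]
wrist_force: [0.7, 0.2, 0.4]
opening: 0.997
```

```bash
python3 - <<'E'
from h import *
go([.4922,-.1478,.1385],191.1)
E
```

```text
shift mm [ 0.2 -0.3 -0.6] rv [-0.05  0.06  0.03] | yaw now -168.87 q1,q6 [ -29.9 -131. ] tcp [ 0.4924 -0.1474  0.1379] t 7.8 open 85.2 F [0.7 0.2 0.4]
```

>>> {"name": "arm_command", "arguments": {"series": [[0, 0, 0, 0, 0, 8, 0.085], [0, 0, 0, 0, 0, 16, 0.085], [0, 0, 0, 0, 0, 24, 0.085], [0, 0, 0, 0, 0, 32, 0.085], [0, 0, 0, 0, 0, 40, 0.085]]}}

```text
time_s: 8.3
eef_pos: [0.4921, -0.1473, 0.1377]
eef_rot: [0.0, 0.252, 0.968, -0.0]
wrist_force: [0.3, 0.4, -0.4]
opening: 0.999
```

>>> {"name": "arm_command", "arguments": {"series": [[0, 0, 0, 0, 0, 8, 0.085], [0, 0, 0, 0, 0, 16, 0.085], [0, 0, 0, 0, 0, 24, 0.085], [0, 0, 0, 0, 0, 32, 0.085], [0, 0, 0, 0, 0, 40, 0.085]]}}

```text
time_s: 8.8
eef_pos: [0.4921, -0.1473, 0.1377]
eef_rot: [0.0, 0.568, 0.823, 0.0]
wrist_force: [-0.2, 0.7, 0.1]
opening: 0.996
```

>>> {"name": "arm_command", "arguments": {"series": [[0, 0, 0, 0, 0, 8, 0.085], [0, 0, 0, 0, 0, 16, 0.085], [0, 0, 0, 0, 0, 24, 0.085], [0, 0, 0, 0, 0, 32, 0.085], [0, 0, 0, 0, 0, 40, 0.085]]}}

```text
time_s: 9.3
eef_pos: [0.4921, -0.1473, 0.1377]
eef_rot: [0.0, 0.815, 0.579, 0.0]
wrist_force: [-0.0, 0.4, -0.7]
opening: 0.999
```

>>> {"name": "arm_command", "arguments": {"series": [[0, 0, 0, 0, 0, 8, 0.085], [0, 0, 0, 0, 0, 16, 0.085], [0, 0, 0, 0, 0, 24, 0.085], [0, 0, 0, 0, 0, 32, 0.085], [0, 0, 0, 0, 0, 40, 0.085]]}}

```text
time_s: 9.8
eef_pos: [0.4921, -0.1473, 0.1377]
eef_rot: [0.0, 0.964, 0.266, 0.0]
wrist_force: [-1.0, 0.5, 0.8]
opening: 0.999
```

>>> {"name": "arm_command", "arguments": {"series": [[0, 0, 0, 0, 0, 8, 0.085], [0, 0, 0, 0, 0, 16, 0.085], [0, 0, 0, 0, 0, 20, 0.085], [0, 0, 0, 0, 0, 20, 0.085], [0, 0, 0, 0, 0, 20, 0.085]]}}

```text
time_s: 10.3
eef_pos: [0.492, -0.1472, 0.1376]
eef_rot: [0.0, 0.995, 0.098, 0.0]
wrist_force: [-0.3, -0.2, -0.5]
opening: 0.994
```

```bash
python3 - <<'E'
from h import *
go([.4921,-.147,.1385],11.1)
s=shot('wrist','w3');c=cloud(s);x,y,z=c[...,0],c[...,1],c[...,2]
near=(np.hypot(x-.492,y+.1476)<.05)&(s['d']>0)&(z<.138)&(z>.08)
h=np.histogram(z[near],np.arange(.08,.14,.004));print(h[0])
P=c[near&(z>.122)][:,:2];v=np.linalg.eigh(np.cov(P.T))[1][:,1];print(P.mean(0),np.degrees(np.arctan2(v[1],v[0])))
cv2.imwrite('pics/w3c.png',s['im'][:,:,::-1])
E
```

```text
shift mm [ 0.1 -0.2 -0.9] rv [ 0.01 -0.01  0.17] | yaw now 11.27 q1,q6 [-29.9  48.8] tcp [ 0.492  -0.1472  0.1376] t 10.3 open 84.9 F [-0.3 -0.2 -0.5]
[  727   907  1004  1435 16897   882   949   902  1065   759   854  1935
  1374   731   389]
[ 0.49859984 -0.14348071] 101.22234579677895
```

View pics/w3.png

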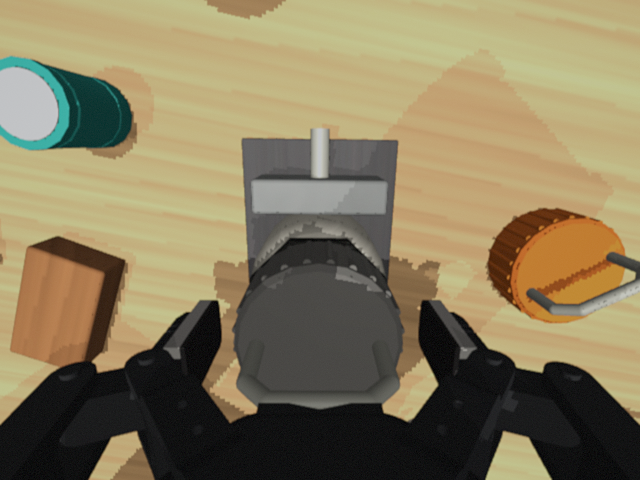

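>>> {"name": "arm_command", "arguments": {"series": [[0, 0, -0.001, 0, 0, 0, 0.085], [0, 0, -0.001, 0, 0, 0, 0.05], [0, 0, -0.001, 0, 0, 0, 0.05], [0, 0, -0.001, 0, 0, 0, 0.05], [0, 0, -0.001, 0, 0, 0, 0.05]]}}

```text
time_s: 10.85
eef_pos: [0.4919, -0.147, 0.1388]
eef_rot: [-0.0, 0.995, 0.097, 0.0]
wrist_force: [-2.5, 1.8, 5.3]
opening: 0.739
```

>>> {"name": "arm_command", "arguments": {"series": [[0, 0, -0.0004, 0, 0, -8, 0.05], [0, 0, -0.0007, 0, 0, -16, 0.05], [0, 0, -0.0011, 0, 0, -24, 0.05], [0, 0, -0.0014, 0, 0, -32, 0.05], [0, 0, -0.0018, 0, 0, -40, 0.05]]}}

```text
time_s: 11.35
eef_pos: [0.4919, -0.1466, 0.1405]
eef_rot: [-0.001, 0.901, 0.434, 0.0]
wrist_force: [-0.2, 4.7, 4.8]
opening: 0.735
```

>>> {"name": "arm_command", "arguments": {"series": [[0, 0, -0.0004, 0, 0, -8, 0.05], [0, 0, -0.0007, 0, 0, -16, 0.05], [0, 0, -0.0011, 0, 0, -24, 0.05], [0, 0, -0.0014, 0, 0, -32, 0.05], [0, 0, -0.0018, 0, 0, -40, 0.05]]}}

```text
time_s: 11.85
eef_pos: [0.4917, -0.1465, 0.1421]
eef_rot: [-0.001, 0.698, 0.716, 0.0]
wrist_force: [-1.5, 4.5, 6.3]
opening: 0.739
```

>>> {"name": "arm_command", "arguments": {"series": [[0, 0, -0.0004, 0, 0, -8, 0.05], [0, 0, -0.0007, 0, 0, -16, 0.05], [0, 0, -0.0011, 0, 0, -24, 0.05], [0, 0, -0.0014, 0, 0, -32, 0.05], [0, 0, -0.0018, 0, 0, -40, 0.05]]}}

```text
time_s: 12.35
eef_pos: [0.4916, -0.1465, 0.1439]
eef_rot: [-0.001, 0.411, 0.912, 0.001]
wrist_force: [-1.8, 5.1, 5.6]
opening: 0.739
```

>>> {"name": "arm_command", "arguments": {"series": [[0, 0, -0.0004, 0, 0, -8, 0.05], [0, 0, -0.0007, 0, 0, -16, 0.05], [0, 0, -0.0011, 0, 0, -24, 0.05], [0, 0, -0.0014, 0, 0, -32, 0.05], [0, 0, -0.0018, 0, 0, -40, 0.05]]}}

```text
time_s: 12.85
eef_pos: [0.4915, -0.1467, 0.1457]
eef_rot: [-0.001, 0.074, 0.997, 0.001]
wrist_force: [-3.3, 4.4, 6.1]
opening: 0.74
```

>>> {"name": "arm_command", "arguments": {"series": [[0, 0, -0.0004, 0, 0, -8, 0.05], [0, 0, -0.0007, 0, 0, -16, 0.05], [0, 0, -0.0009, 0, 0, -20, 0.05], [0, 0, -0.0009, 0, 0, -20, 0.05], [0, 0, -0.0009, 0, 0, -20, 0.05]]}}

```text
time_s: 13.35
eef_pos: [0.4916, -0.1471, 0.1468]
eef_rot: [-0.0, -0.098, 0.995, 0.0]
wrist_force: [-3.6, 2.0, 6.3]
opening: 0.735
```

```bash
python3 - <<'E'
from h import *
go([.4921,-.147,.1485],191)
print(tool()[2]['torque'])
E
```

```text
shift mm [-0.5  0.  -1.7] rv [ 0.01 -0.05  0.22] | yaw now -168.78 q1,q6 [ -29.9 -131.1] tcp [ 0.4916 -0.1471  0.1468] t 13.35 open 62.8 F [-3.6  2.   6.3]
[0.24442441 0.66476022 0.1209383 ]
```

>>> {"name": "arm_command", "arguments": {"series": [[0, 0, -0.001, 0, 0, 0, 0.05], [0, 0, -0.002, 0, 0, 0, 0.05], [0, 0, -0.003, 0, 0, 0, 0.05], [0, 0, -0.004, 0, 0, 0, 0.05], [0, 0, -0.004, 0, 0, 0, 0.05]]}}

```text
time_s: 13.85
eef_pos: [0.4917, -0.1469, 0.1504]
eef_rot: [-0.0, -0.097, 0.995, 0.0]
wrist_force: [-1.3, 2.1, -1.1]
opening: 0.738
```

>>> {"name": "arm_command", "arguments": {"series": [[0, 0, -0.02, 0, 0, 0, 0.05], [0, 0, -0.05, 0, 0, 0, 0.05], [0, 0, -0.08, 0, 0, 8, 0.05], [0, 0, -0.09, 0, 0, 16, 0.05], [0, 0, -0.09, 0, 0, 24, 0.05]]}}

```text
time_s: 14.35
eef_pos: [0.4935, -0.1481, 0.2436]
eef_rot: [0.003, 0.115, 0.993, -0.001]
wrist_force: [-0.6, -0.5, -1.4]
opening: 0.737
```

>>> {"name": "arm_command", "arguments": {"series": [[0, 0, 0, 0, 0, 8, 0.05], [0, 0, 0, 0, 0, 16, 0.05], [0, 0, 0, 0, 0, 24, 0.05], [0, 0, 0, 0, 0, 32, 0.05], [0, 0, 0, 0, 0, 40, 0.05]]}}

```text
time_s: 14.85
eef_pos: [0.4923, -0.1475, 0.2409]
eef_rot: [0.001, 0.447, 0.894, -0.0]
wrist_force: [0.2, -0.1, -0.6]
opening: 0.734
```

>>> {"name": "arm_command", "arguments": {"series": [[0, 0, 0, 0, 0, 8, 0.05], [0, 0, 0, 0, 0, 16, 0.05], [0, 0, 0, 0, 0, 24, 0.05], [0, 0, 0, 0, 0, 32, 0.05], [0, 0, 0, 0, 0, 40, 0.05]]}}

```text
time_s: 15.35
eef_pos: [0.4923, -0.1475, 0.241]
eef_rot: [0.001, 0.726, 0.687, 0.0]
wrist_force: [0.1, 1.3, -1.0]
opening: 0.737
```

```bash
python3 - <<'E'
from h import *
go([.447,-.2924,.2206],83.6)
E
```

```text
shift mm [-147.2  -37.2   20.4] rv [0.08 0.04 3.23] | yaw now 86.83 q1,q6 [-29.9 -26.8] tcp [ 0.4923 -0.1475  0.241 ] t 15.35 open 62.9 F [ 0.1  1.3 -1. ]
```

>>> {"name": "arm_command", "arguments": {"series": [[-0.04, -0.01, 0, 0, 0, 3.2, 0.05], [-0.08, -0.02, 0.005, 0, 0, 3.2, 0.05], [-0.115, -0.03, 0.01, 0, 0, 3.2, 0.05], [-0.135, -0.035, 0.018, 0, 0, 3.2, 0.05], [-0.147, -0.037, 0.0204, 0, 0, 3.2, 0.05]]}}

```text
time_s: 15.85
eef_pos: [0.447, -0.294, 0.2198]
eef_rot: [0.0, 0.744, 0.668, -0.0]
wrist_force: [0.2, 0.3, -0.0]
opening: 0.738
```

>>> {"name": "arm_command", "arguments": {"series": [[0, 0, 0, 0, 0, 0, 0.05], [0, 0, 0, 0, 0, 0, 0.05], [0, 0, 0, 0, 0, 0, 0.05], [0, 0, 0, 0, 0, 0, 0.05], [0, 0, 0, 0, 0, 0, 0.05]]}}

```text
time_s: 16.35
eef_pos: [0.4481, -0.2914, 0.2205]
eef_rot: [0.0, 0.743, 0.669, 0.0]
wrist_force: [-0.4, -0.7, -0.2]
opening: 0.734
```

```bash
python3 - <<'E'
from h import *
go([.447,-.2924,.2206],83.6)
s=shot('scene','sc3');d=shot('side','sd3')
p,r,o=tool()
print('side proj',[proj(d,[p[0],p[1],z]).round(1).tolist() for z in(.152,.182,.207,.213)])
a=s['im'][220:420,60:310];b=d['im'][90:240,270:450]
a=cv2.resize(a,(500,400),interpolation=2);b=cv2.resize(b,(480,400),interpolation=2)
cv2.imwrite('pics/h3a.png',cv2.resize(d['im'][110:200,300:410],None,fx=7,fy=6.5,interpolation=2)[:,:,::-1])
w=shot('wrist','w4');c=cloud(w);z=c[...,2];x,y=c[...,0],c[...,1]
near=(np.hypot(x-p[0],y-p[1])<.05)&(w['d']>0)
E
```

```text
shift mm [-1.1 -1.  -0.1] rv [0.02 0.01 0.44] | yaw now 84.04 q1,q6 [-45.8 -39.8] tcp [ 0.4481 -0.2914  0.2205] t 16.35 open 62.7 F [-0.4 -0.7 -0.2]
side proj [[350.8, 184.8], [351.2, 174.4], [351.6, 165.4], [351.6, 163.2]]
```

View pics/h3a.png

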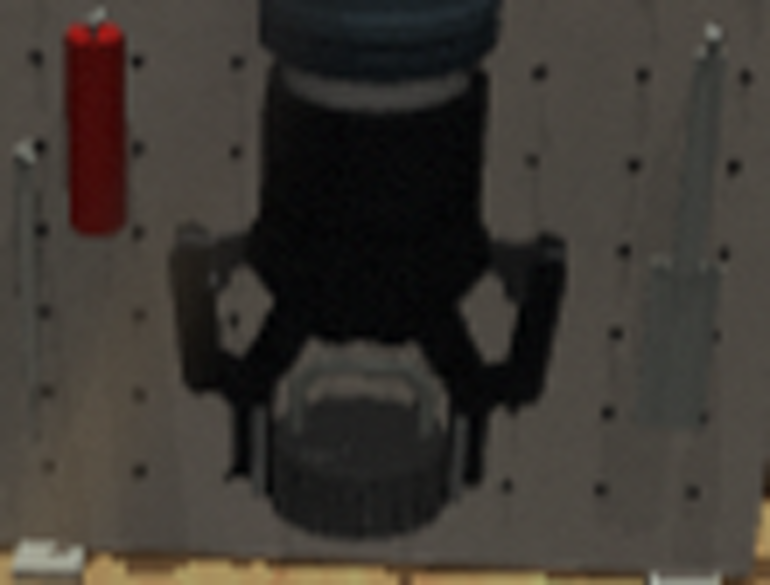

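View pics/w4.png

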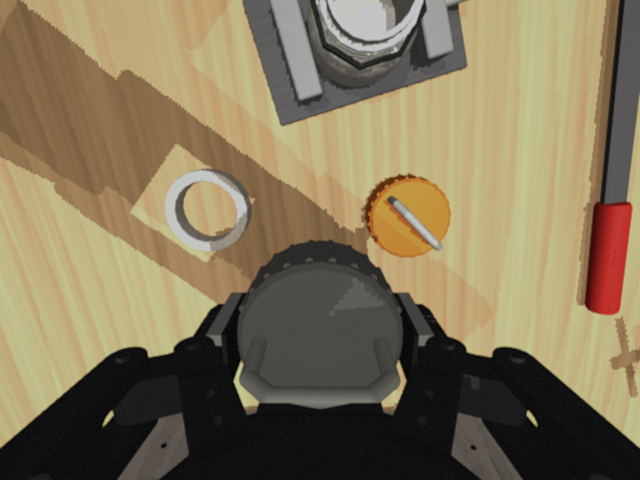

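```bash
python3 - <<'E'
from h import *
p,r,o=tool()
w=load('w4');c=cloud(w); q=c[290:360,290:350].reshape(-1,3);q=q[q[:,2]>.1]; print('skirt top z',np.percentile(q[:,2],[10,50,90]))
q=c[386:402,290:350].reshape(-1,3); print('handle top z',np.percentile(q[:,2],[10,50,75,90]),'y',np.median(q[:,1]))
w=load('w3');c=cloud(w); q=c[290:360,290:350].reshape(-1,3); print('w3 skirt top (tcp .1376)',np.percentile(q[:,2],[10,50,90]))
d=load('sd3');c=cloud(d);P=c[110:200,300:410].reshape(-1,3)
P=P[(np.hypot(P[:,0]-p[0],P[:,1]-p[1])<.04)];print('side: lowest z',np.percentile(P[:,2],[0.5,1,3]),ray(d,351.7,163.8,0)*0)
from numpy.linalg import inv
for v in(163.8,167.7):
    rr=d['R']@inv(d['K'])@np.array([351.7,v,1]);t=(p[1]-d['p'][1])/rr[1];print(v,(d['p']+t*rr).round(4))
# hook height check from side: face-plane ray
d=load('side0')
for u,v in((354.6,140),(352.8,156.5)):
  for z in(.187,.19,.193): print(ray(d,u,v,z).round(4))
E
```

```text
skirt top z [0.17835889 0.17908447 0.17978808]
handle top z [0.20606037 0.20852439 0.20936606 0.20988118] y -0.2910782088827535
w3 skirt top (tcp .1376) [0.09750786 0.09821225 0.09893099]
side: lowest z [0.14808175 0.14979388 0.15413786] [ 0. -0.  0.]
163.8 [ 0.4477 -0.2918  0.2114]
167.7 [ 0.4473 -0.2918  0.2007]
[ 0.4253 -0.4881  0.187 ]
[ 0.4259 -0.4813  0.19  ]
[ 0.4265 -0.4746  0.193 ]
[ 0.4378 -0.3823  0.187 ]
[ 0.4383 -0.3761  0.19  ]
[ 0.4389 -0.37    0.193 ]
```

>>> {"name": "arm_command", "arguments": {"series": [[-0.001, -0.001, -0.0035, 0, 0, 0.4, 0.05], [-0.01, -0.001, -0.0035, 0, 0, 0.4, 0.05], [-0.025, -0.001, -0.0035, 0, 0, 0.4, 0.05], [-0.04, -0.001, -0.0035, 0, 0, 0.4, 0.05], [-0.055, -0.001, -0.0035, 0, 0, 0.4, 0.05]]}}

```text
time_s: 17.0
eef_pos: [0.4406, -0.3486, 0.2237]
eef_rot: [0.0, 0.746, 0.666, -0.0]
wrist_force: [0.2, -0.3, 0.1]
opening: 0.73
```

```bash
python3 - <<'E'
from h import *
go([.4342,-.4067,.224],83.6)
E
```

```text
shift mm [-58.4   0.2  -0.3] rv [ 0.01  0.01 -0.07] | yaw now 83.53 q1,q6 [-50.5 -44. ] tcp [ 0.4406 -0.3486  0.2237] t 17.0 open 62.4 F [ 0.2 -0.3  0.1]
```

>>> {"name": "arm_command", "arguments": {"series": [[-0.012, 0, 0, 0, 0, 0, 0.05], [-0.024, 0, 0, 0, 0, 0, 0.05], [-0.036, 0, 0, 0, 0, 0, 0.05], [-0.048, 0, 0, 0, 0, 0, 0.05], [-0.058, 0, 0, 0, 0, 0, 0.05]]}}

```text
time_s: 17.5
eef_pos: [0.4343, -0.4054, 0.2237]
eef_rot: [0.0, 0.746, 0.666, -0.0]
wrist_force: [-0.2, 0.6, -0.7]
opening: 0.738
```

```bash
python3 - <<'E'
from h import *
go([.4342,-.4067,.210],83.6)
d=shot('side','sd5'); cv2.imwrite('pics/h5.png',cv2.resize(d['im'][110:200,300:410],None,fx=7,fy=6.5,interpolation=2)[:,:,::-1])
E
```

```text
shift mm [-1.3  0.1 13.7] rv [-0.    0.   -0.04] | yaw now 83.56 q1,q6 [-54.5 -48. ] tcp [ 0.4343 -0.4054  0.2237] t 17.5 open 63.0 F [-0.2  0.6 -0.7]
```

View pics/h5.png

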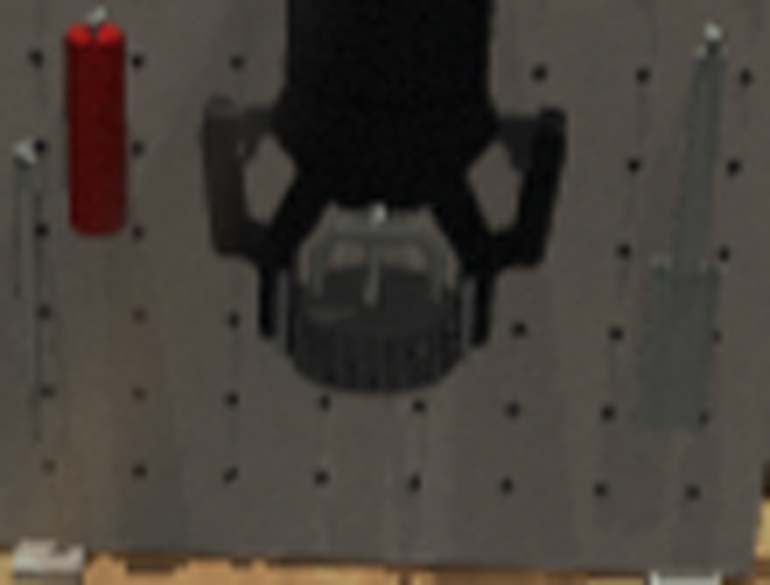

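>>> {"name": "arm_command", "arguments": {"series": [[0, 0, 0.004, 0, 0, 0, 0.05], [0, 0, 0.007, 0, 0, 0, 0.05], [0, 0, 0.01, 0, 0, 0, 0.05], [0, 0, 0.011, 0, 0, 0, 0.05], [0, 0, 0.011, 0, 0, 0, 0.05]]}}

```text
time_s: 18.05
eef_pos: [0.4344, -0.4039, 0.2124]
eef_rot: [-0.0, 0.745, 0.667, 0.0]
wrist_force: [-1.0, 0.1, -0.6]
opening: 0.733
```

>>> {"name": "arm_command", "arguments": {"series": [[0, 0, 0.0005, 0, 0, 0, 0.05], [0, 0, 0.001, 0, 0, 0, 0.05], [0, 0, 0.0015, 0, 0, 0, 0.05], [0, 0, 0.002, 0, 0, 0, 0.05], [0, 0, 0.002, 0, 0, 0, 0.05]]}}

```text
time_s: 18.55
eef_pos: [0.4344, -0.4044, 0.2106]
eef_rot: [-0.0, 0.746, 0.666, 0.0]
wrist_force: [-0.3, 0.2, -1.1]
opening: 0.736
```

>>> {"name": "arm_command", "arguments": {"series": [[0, 0, 0.0005, 0, 0, 0, 0.05], [0, 0, 0.001, 0, 0, 0, 0.05], [0, 0, 0.0015, 0, 0, 0, 0.05], [0, 0, 0.0015, 0, 0, 0, 0.05], [0, 0, 0.0015, 0, 0, 0, 0.05]]}}

```text
time_s: 19.05
eef_pos: [0.4345, -0.4045, 0.2095]
eef_rot: [0.0, 0.746, 0.666, -0.0]
wrist_force: [-0.5, 0.1, 1.1]
opening: 0.735
```

>>> {"name": "arm_command", "arguments": {"series": [[0, 0, 0.0005, 0, 0, 0, 0.05], [0, 0, 0.001, 0, 0, 0, 0.05], [0, 0, 0.001, 0, 0, 0, 0.05], [0, 0, 0.001, 0, 0, 0, 0.05], [0, 0, 0.001, 0, 0, 0, 0.05]]}}

```text
time_s: 19.55
eef_pos: [0.4346, -0.4047, 0.2091]
eef_rot: [0.001, 0.746, 0.666, -0.0]
wrist_force: [-1.6, 1.4, 5.4]
opening: 0.736
```

>>> {"name": "arm_command", "arguments": {"series": [[0, 0, 0, 0, 0, 0, 0.064], [0, 0, 0, 0, 0, 0, 0.066], [0, 0, 0, 0, 0, 0, 0.07], [0, 0, 0, 0, 0, 0, 0.078], [0, 0, 0, 0, 0, 0, 0.085]]}}

```text
time_s: 20.05
eef_pos: [0.4343, -0.4042, 0.2078]
eef_rot: [-0.0, 0.746, 0.666, 0.0]
wrist_force: [0.3, -0.7, 0.8]
opening: 0.993
```

>>> {"name": "arm_command", "arguments": {"series": [[0, 0, 0, 0, 0, 0, 0.085], [0, 0, -0.01, 0, 0, 0, 0.085], [0, 0, -0.02, 0, 0, 0, 0.085], [0, 0, -0.04, 0, 0, 0, 0.085], [0, 0, -0.06, 0, 0, 0, 0.085]]}}

```text
time_s: 20.55
eef_pos: [0.4345, -0.4044, 0.2697]
eef_rot: [0.0, 0.746, 0.666, -0.0]
wrist_force: [-0.1, 0.2, -0.4]
opening: 0.998
```

>>> {"name": "arm_command", "arguments": {"series": [[0, 0, -0.04, 0, 0, 0, 0.085], [0, 0, -0.08, 0, 0, 0, 0.085], [0, 0, -0.12, 0, 0, 0, 0.085], [0, 0, -0.12, 0, 0, 0, 0.085], [0, 0, -0.12, 0, 0, 0, 0.085]]}}

```text
time_s: 21.05
eef_pos: [0.4347, -0.4046, 0.3906]
eef_rot: [0.002, 0.746, 0.666, -0.0]
wrist_force: [-0.9, 0.5, -0.9]
opening: 0.999
```

```bash
python3 - <<'E'
from h import *
go([.476,.0886,.27],97)
d=shot('side','sd6'); cv2.imwrite('pics/h6.png',cv2.resize(d['im'][90:200,290:420],None,fx=5,fy=5,interpolation=2)[:,:,::-1])
c=cloud(d);x,y,z=c[...,0],c[...,1],c[...,2]
q=c[(np.hypot(x-.435,y+.405)<.05)&(z>.12)&(z<.25)];print(len(q),q.mean(0),q.min(0),q.max(0))
E
```

```text
shift mm [495.1 -14.5 119. ] rv [  0.14   0.19 -13.42] | yaw now 83.58 q1,q6 [-54.4 -48. ] tcp [ 0.4347 -0.4046  0.3906] t 21.05 open 85.3 F [-0.9  0.5 -0.9]
493 [ 0.43713779 -0.39015338  0.16355704] [ 0.40446213 -0.45277757  0.13436796] [ 0.46827362 -0.3600304   0.19907946]
```

View pics/h6.png

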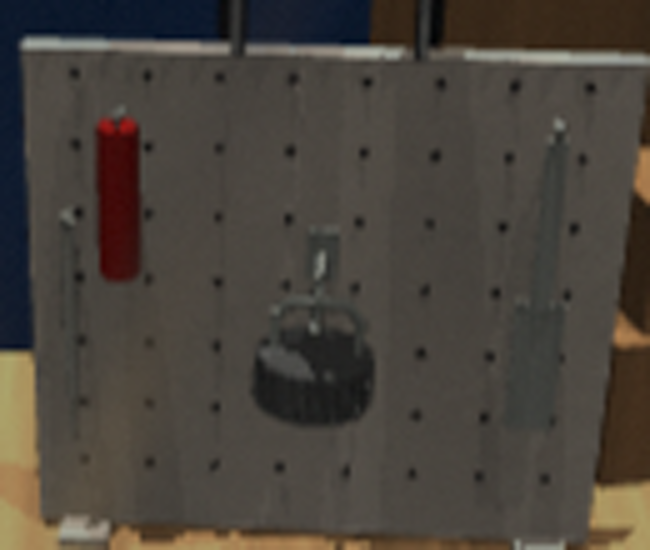

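>>> {"name": "arm_command", "arguments": {"series": [[0.05, 0, 0, 0, 0, 8, 0.085], [0.1, 0, 0, 0, 0, 16, 0.085], [0.15, 0, 0, 0, 0, 24, 0.085], [0.2, 0, 0, 0, 0, 32, 0.085], [0.25, 0, 0, 0, 0, 40, 0.085]]}}

```text
time_s: 21.6
eef_pos: [0.4614, -0.1572, 0.3864]
eef_rot: [-0.001, 0.928, 0.372, -0.001]
wrist_force: [1.1, 0.3, 0.2]
opening: 0.995
```

>>> {"name": "arm_command", "arguments": {"series": [[0.04, -0.035, 0, 0, 0, 8, 0.085], [0.08, -0.07, 0, 0, 0, 16, 0.085], [0.12, -0.11, 0, 0, 0, 24, 0.085], [0.15, -0.14, 0, 0, 0, 32, 0.085], [0.15, -0.14, 0, 0, 0, 36, 0.085]]}}

```text
time_s: 22.1
eef_pos: [0.4717, 0.0481, 0.3866]
eef_rot: [-0.001, 0.998, 0.068, -0.001]
wrist_force: [0.5, -0.4, 0.4]
opening: 0.995
```

```bash
python3 - <<'E'
from h import *
go([.476,.0886,.27],7.7)
E
```

```text
shift mm [ 10.2 -39.4 116.6] rv [-0.08  0.16  0.13] | yaw now 7.83 q1,q6 [-8.6 73.6] tcp [0.4717 0.0481 0.3866] t 22.1 open 85.0 F [ 0.5 -0.4  0.4]
```

>>> {"name": "arm_command", "arguments": {"series": [[0.005, -0.02, 0.04, 0, 0, 0, 0.085], [0.01, -0.039, 0.08, 0, 0, 0, 0.085], [0.01, -0.039, 0.117, 0, 0, 0, 0.085], [0.01, -0.039, 0.117, 0, 0, 0, 0.085], [0.01, -0.039, 0.117, 0, 0, 0, 0.085]]}}

```text
time_s: 22.6
eef_pos: [0.4766, 0.0854, 0.2706]
eef_rot: [-0.0, 0.998, 0.07, -0.002]
wrist_force: [-0.0, -0.0, 1.0]
opening: 0.999
```

```bash
python3 - <<'E'
from h import *
s=shot('wrist','w6');c=cloud(s);x,y,z=c[...,0],c[...,1],c[...,2]
go([.476,.0886,.119],7.7)
def circ(m,name):
    k=cv2.morphologyEx(m.astype(np.uint8),cv2.MORPH_OPEN,np.ones((3,3)))
    P=c[...,:2][k>0].astype(np.float32)*1000; cc,r=cv2.minEnclosingCircle(P.reshape(-1,1,2)); print(name,np.round(cc,1),round(r,1),((P.max(0)+P.min(0))/2).round(1),(P.max(0)-P.min(0)).round(1))
for nm,(xx,yy) in dict(front=(.476,.089),older=(.571,.102),new=(.5,.29),turq=(.556,-.005)).items():
    n2=(np.hypot(x-xx,y-yy)<.03)&(s['d']>0)&(z>.050)&(z<.066)
    if n2.sum()>50: circ(n2,nm); print(np.median(z[n2]))
E
```

```text
shift mm [ -1.2  -3.7 153.2] rv [ 0.01 -0.03  0.3 ] | yaw now 8.0 q1,q6 [-3.9 78.1] tcp [0.4776 0.0851 0.2722] t 22.65 open 84.9 F [-0.6  0.   0.4]
front [476.1  88.8] 18.9 [476.   88.7] [37.7 37.2]
0.06095915910193778
older [571.7 101.8] 18.9 [571.8 101.5] [37.4 36.8]
0.06089676629720703
new [500.  289.9] 19.7 [500.3 289.6] [37.1 38.7]
0.055881575689742946
turq [554.  -7.] 19.1 [554.   -6.9] [37.2 37.8]
0.052907854094656925
```

View pics/w6.png

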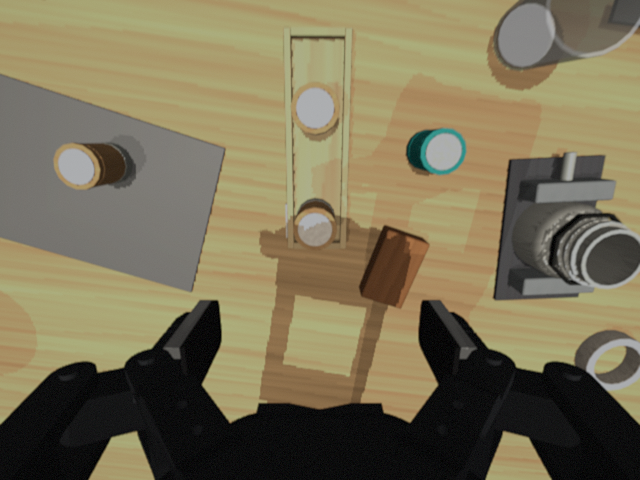

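>>> {"name": "arm_command", "arguments": {"series": [[-0.001, -0.0037, 0.04, 0, 0, 0, 0.085], [-0.001, -0.0037, 0.08, 0, 0, 0, 0.085], [-0.001, -0.0037, 0.12, 0, 0, 0, 0.085], [-0.001, -0.0037, 0.145, 0, 0, 0, 0.085], [-0.001, -0.0037, 0.153, 0, 0, 0, 0.085]]}}

```text
time_s: 23.15
eef_pos: [0.4757, 0.0884, 0.1176]
eef_rot: [-0.0, 0.998, 0.069, -0.001]
wrist_force: [-0.6, -0.8, 0.3]
opening: 0.999
```

```bash
python3 - <<'E'
from h import *
go([.476,.0888,.119],7.7)
s=load('w6');c=cloud(s);x,y,z=c[...,0],c[...,1],c[...,2]
m=(np.hypot(x-.492,y+.147)<.045)&(z>.083)&(z<.094)&(s['d']>0);P=(c[m][:,:2]*1000).astype(np.float32)
print('rim',len(P),cv2.minEnclosingCircle(P.reshape(-1,1,2)),P.max(0),P.min(0),np.median(z[m]))
E
```

```text
shift mm [ 0.3 -0.4 -1.4] rv [-0.01  0.07  0.26] | yaw now 7.96 q1,q6 [-3.6 78.5] tcp [0.4757 0.0884 0.1176] t 23.15 open 85.3 F [-0.6 -0.8  0.3]
rim 1295 ((490.4028625488281, -145.66571044921875), 26.939252853393555) [ 516.9799 -118.7839] [ 467.30402 -172.39607] 0.0877309930275359
```

>>> {"name": "arm_command", "arguments": {"series": [[0, 0, -0.0005, 0, 0, 0, 0.03], [0, 0, -0.0005, 0, 0, 0, 0.03], [0, 0, -0.0005, 0, 0, 0, 0.03], [0, 0, -0.0005, 0, 0, 0, 0.03], [0, 0, -0.0005, 0, 0, 0, 0.03]]}}

```text
time_s: 23.65
eef_pos: [0.4773, 0.089, 0.121]
eef_rot: [0.0, 0.998, 0.07, 0.002]
wrist_force: [-0.6, 0.8, 7.7]
opening: 0.417
```

>>> {"name": "arm_command", "arguments": {"series": [[0, 0, 0, 0, 0, 0, 0.03], [0, 0, -0.01, 0, 0, 0, 0.03], [0, 0, -0.03, 0, 0, 0, 0.03], [0, 0, -0.06, 0, 0, 0, 0.03], [0, 0, -0.08, 0, 0, 0, 0.03]]}}

```text
time_s: 24.15
eef_pos: [0.4762, 0.089, 0.2015]
eef_rot: [0.0, 0.998, 0.07, 0.001]
wrist_force: [0.7, -0.3, -0.8]
opening: 0.415
```

>>> {"name": "arm_command", "arguments": {"series": [[0, 0.02, -0.02, 0, 0, 0, 0.03], [0, 0.05, -0.03, 0, 0, 0, 0.03], [0, 0.09, -0.03, 0, 0, 0, 0.03], [0, 0.13, -0.03, 0, 0, 0, 0.03], [0, 0.16, -0.03, 0, 0, 0, 0.03]]}}

```text
time_s: 24.65
eef_pos: [0.4983, -0.0715, 0.2302]
eef_rot: [0.001, 0.998, 0.07, 0.001]
wrist_force: [0.2, 0.8, -0.8]
opening: 0.413
```

```bash
python3 - <<'E'
from h import *
go([.4915,-.1467,.22],7.7)
E
```

```text
shift mm [-17.2  73.5  10.2] rv [ 0.08 -0.1   0.3 ] | yaw now 8.0 q1,q6 [-21.7  60.3] tcp [ 0.4983 -0.0715  0.2302] t 24.65 open 35.2 F [ 0.2  0.8 -0.8]
```

>>> {"name": "arm_command", "arguments": {"series": [[-0.005, 0.025, 0, 0, 0, 0, 0.03], [-0.01, 0.05, 0, 0, 0, 0, 0.03], [-0.017, 0.0735, 0.005, 0, 0, 0, 0.03], [-0.017, 0.0735, 0.01, 0, 0, 0, 0.03], [-0.017, 0.0735, 0.01, 0, 0, 0, 0.03]]}}

```text
time_s: 25.15
eef_pos: [0.4909, -0.1447, 0.2186]
eef_rot: [-0.0, 0.998, 0.069, -0.0]
wrist_force: [-0.5, 0.3, -1.3]
opening: 0.412
```

```bash
python3 - <<'E'
from h import *
go([.4915,-.1467,.22],7.7)
p,r,o=tool()
s=shot('wrist','w7');d=shot('side','sd7');c=cloud(s);x,y,z=c[...,0],c[...,1],c[...,2]
cv2.imwrite('pics/j7.png',np.hstack([cv2.resize(s['im'][200:480,160:480],(400,350)),cv2.resize(d['im'][180:280,280:394],(400,350),interpolation=2)])[:,:,::-1])
E
```

```text
shift mm [ 0.3  2.1 -1.4] rv [-0.05  0.03  0.24] | yaw now 7.94 q1,q6 [-29.7  52.3] tcp [ 0.4909 -0.1447  0.2186] t 25.15 open 35.2 F [-0.5  0.3 -1.3]
```

View pics/j7.png

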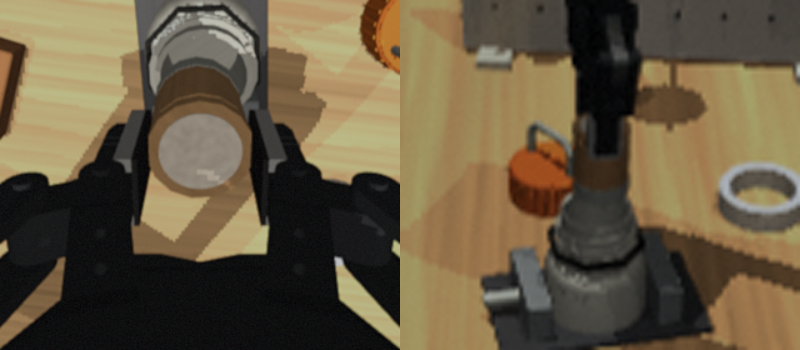

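```bash
python3 - <<'E'
from h import *
p,r,o=tool()
s=load('w7');c=cloud(s);hv=cv2.cvtColor(s['im'],cv2.COLOR_RGB2HSV)
q=c[300:345,290:345].reshape(-1,3);z0=np.median(q[:,2]);print('top z',z0,'rel tcp',z0-p[2])
m=(abs(c[...,2]-z0)<.004)&(np.hypot(c[...,0]-p[0],c[...,1]-p[1])<.035)
mm=m.astype(np.uint8);mm[:,:250]=0;mm[:,400:]=0
n,l,st,ce=cv2.connectedComponentsWithStats(mm);i=l[320,320];P=c[l==i]
P2=((P-p)@r)*1000
print('tool frame',P2[:,:2].min(0),P2[:,:2].max(0),cv2.minEnclosingCircle(P2[:,:2].astype(np.float32).reshape(-1,1,2)))
# tilt: plane fit
A=np.c_[P[:,:2],np.ones(len(P))];print('tilt',np.linalg.lstsq(A,P[:,2],rcond=None)[0][:2])
for nm in('w4',):
    s=load(nm);c=cloud(s);x,y,z=c[...,0],c[...,1],c[...,2]
    m=(np.hypot(x-.492,y+.147)<.035)&(z>.083)&(z<.094)&(s['d']>0);P=(c[m][:,:2]*1000).astype(np.float32);print(P.min(0),P.max(0))
E
```

```text
top z 0.15902439532959903 rel tcp -0.059970570492473924
tool frame [-20.63569017 -22.33575506] [17.58008788 26.24485354] ((4.419547080993652, 1.9087339639663696), 25.161569595336914)
tilt [-0.01571891  0.01692285]
[ 467.4342  -174.92224] [ 515.3219  -151.53635]
```

>>> {"name": "arm_command", "arguments": {"series": [[0.0018, 0.001, 0, 0, 0, 0, 0.03], [0.0018, 0.001, 0.004, 0, 0, 0, 0.03], [0.0018, 0.001, 0.008, 0, 0, 0, 0.03], [0.0018, 0.001, 0.008, 0, 0, 0, 0.03], [0.0018, 0.001, 0.008, 0, 0, 0, 0.03]]}}

```text
time_s: 25.75
eef_pos: [0.4932, -0.1451, 0.2104]
eef_rot: [-0.0, 0.998, 0.07, -0.0]
wrist_force: [0.8, 0.5, -0.9]
opening: 0.414
```

```bash
python3 - <<'E'
from h import *
go([.493,-.1465,.158],7.7)
E
```

```text
shift mm [-0.4  1.3 52.4] rv [-0.02  0.03  0.34] | yaw now 8.04 q1,q6 [-29.6  52.3] tcp [ 0.4932 -0.1451  0.2104] t 25.75 open 35.4 F [ 0.8  0.5 -0.9]
```

>>> {"name": "arm_command", "arguments": {"series": [[-0.0004, 0.0013, 0.003, 0, 0, 0, 0.03], [-0.0004, 0.0013, 0.007, 0, 0, 0, 0.03], [-0.0004, 0.0013, 0.011, 0, 0, 0, 0.03], [-0.0004, 0.0013, 0.015, 0, 0, 0, 0.03], [-0.0004, 0.0013, 0.018, 0, 0, 0, 0.03]]}}

```text
time_s: 26.25
eef_pos: [0.493, -0.1466, 0.1921]
eef_rot: [-0.0, 0.998, 0.07, -0.0]
wrist_force: [-0.6, -0.3, -0.9]
opening: 0.412
```

>>> {"name": "arm_command", "arguments": {"series": [[0, 0, 0.003, 0, 0, 0, 0.03], [0, 0, 0.006, 0, 0, 0, 0.03], [0, 0, 0.01, 0, 0, 0, 0.03], [0, 0, 0.014, 0, 0, 0, 0.03], [0, 0, 0.018, 0, 0, 0, 0.03]]}}

```text
time_s: 26.75
eef_pos: [0.4931, -0.1467, 0.1743]
eef_rot: [-0.0, 0.998, 0.07, -0.0]
wrist_force: [-0.5, -0.1, -1.6]
opening: 0.418
```

>>> {"name": "arm_command", "arguments": {"series": [[0, 0, 0.003, 0, 0, 0, 0.03], [0, 0, 0.006, 0, 0, 0, 0.03], [0, 0, 0.008, 0, 0, 0, 0.03], [0, 0, 0.01, 0, 0, 0, 0.03], [0, 0, 0.01, 0, 0, 0, 0.03]]}}

```text
time_s: 27.25
eef_pos: [0.493, -0.1467, 0.1644]
eef_rot: [-0.0, 0.998, 0.07, -0.0]
wrist_force: [0.4, -0.5, -1.7]
opening: 0.414
```

>>> {"name": "arm_command", "arguments": {"series": [[0, 0, 0.001, 0, 0, 0, 0.03], [0, 0, 0.002, 0, 0, 0, 0.03], [0, 0, 0.003, 0, 0, 0, 0.03], [0, 0, 0.003, 0, 0, 0, 0.03], [0, 0, 0.003, 0, 0, 0, 0.03]]}}

```text
time_s: 27.75
eef_pos: [0.4931, -0.1467, 0.1617]
eef_rot: [0.0, 0.998, 0.07, 0.0]
wrist_force: [0.2, 0.3, -1.0]
opening: 0.414
```

>>> {"name": "arm_command", "arguments": {"series": [[0, 0, 0, 0, 0, 0, 0.045], [0, 0, 0, 0, 0, 0, 0.06], [0, 0, 0, 0, 0, 0, 0.085], [0, 0, -0.01, 0, 0, 0, 0.085], [0, 0, -0.03, 0, 0, 0, 0.085]]}}

```text
time_s: 28.25
eef_pos: [0.4923, -0.1463, 0.1912]
eef_rot: [-0.001, 0.998, 0.07, -0.001]
wrist_force: [0.6, -0.7, -0.5]
opening: 0.996
```

>>> {"name": "arm_command", "arguments": {"series": [[0, 0, -0.03, 0, 0, 0, 0.085], [0, 0, -0.06, 0, 0, 0, 0.085], [-0.01, -0.02, -0.08, 0, 0, 0, 0.085], [-0.01, -0.04, -0.08, 0, 0, 0, 0.085], [-0.01, -0.04, -0.08, 0, 0, 0, 0.085]]}}

```text
time_s: 28.75
eef_pos: [0.4776, -0.1071, 0.2733]
eef_rot: [0.0, 0.997, 0.071, 0.001]
wrist_force: [-1.3, -0.0, -0.0]
opening: 0.997
```

```bash
python3 - <<'E'
from h import *
s=shot('wrist','w8');c=cloud(s)
u,v=proj(s,[.4915,-.1467,.087]).round().astype(int); print(u,v)
q=c[...,2][v-8:v+8,u-8:u+8];print('z in bore',np.percentile(q,[5,50,95]))
m=(abs(c[...,2]-np.median(q))<.006)&(np.hypot(c[...,0]-.4915,c[...,1]+.1467)<.0235);P=(c[m][:,:2]*1000).astype(np.float32);print(len(P),P.min(0),P.max(0))
A=np.c_[c[v-8:v+8,u-8:u+8,:2].reshape(-1,2),np.ones(256)];print('tilt',np.linalg.lstsq(A,q.ravel(),rcond=None)[0][:2])
go([.5715,.1018,.2],7.7)
cv2.imwrite('pics/w8c.png',cv2.resize(s['im'][max(v-90,0):v+90,max(u-120,0):u+120],None,fx=3,fy=3)[:,:,::-1])
E
```

```text
370 229
z in bore [0.0861398  0.0872194  0.08829876]
2372 [ 468.42725 -170.0527 ] [ 514.91455  -123.221985]
tilt [1.60773215 1.31829604]
shift mm [ 122.4 -194.5   72.6] rv [ 0.06 -0.07  0.42] | yaw now 8.12 q1,q6 [-26.6  55.2] tcp [ 0.4777 -0.1079  0.2727] t 28.8 open 85.3 F [-0.1  0.3  0.6]
```

View pics/w8c.png

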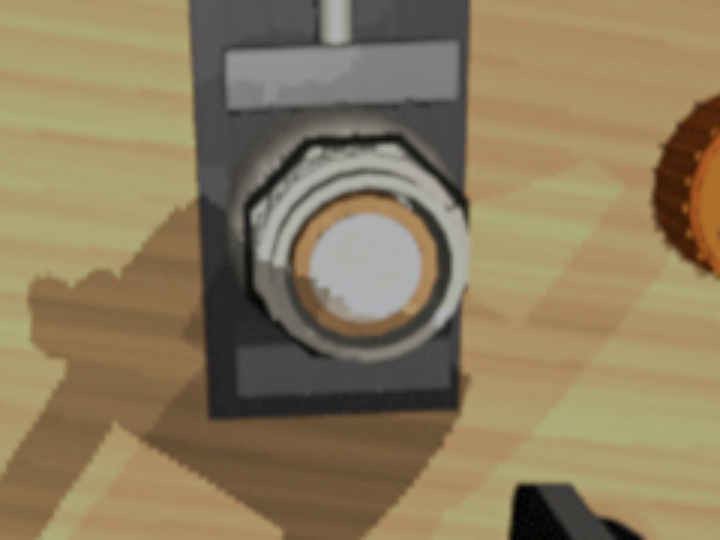

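```bash
python3 - <<'E'
from h import *
for f in('w6','side0','scene0'):
    s=load(f);c=cloud(s);x,y,z=c[...,0],c[...,1],c[...,2]
    m=(z>.0135)&(z<.022)&(s['d']>0)&(x>.42)&(x<.66)&(y>.05)&(y<.15)&(s['im'][...,0]>110)
    m=cv2.morphologyEx(m.astype(np.uint8),cv2.MORPH_CLOSE,np.ones((3,3)))
    n,l,st,ce=cv2.connectedComponentsWithStats(m);i=1+np.argmax(st[1:,4]);P=(c[(l==i)&(z>.0135)&(z<.022)][:,:2]*1000).astype(np.float32)
    print(f,st[i],cv2.minAreaRect(P))
E
```

```text
w6 [ 283   28   69  222 3549] ((541.4515991210938, 97.04388427734375), (194.5379638671875, 59.89863204956055), 7.586524486541748)
side0 [268 323  97  34 400] ((540.7197875976562, 100.5386962890625), (194.0706329345703, 59.821861267089844), 7.48776388168335)
scene0 [311 246  67  33 243] ((541.9405517578125, 93.78561401367188), (197.56686401367188, 64.52654266357422), 9.83614730834961)
```

>>> {"name": "arm_command", "arguments": {"series": [[0.03, -0.05, 0, 0, 0, 0, 0.085], [0.06, -0.1, 0, 0, 0, 0, 0.085], [0.09, -0.145, 0.01, 0, 0, 0, 0.085], [0.118, -0.19, 0.03, 0, 0, 0, 0.085], [0.118, -0.1935, 0.04, 0, 0, 0.2, 0.085]]}}

```text
time_s: 29.3
eef_pos: [0.5693, 0.1018, 0.2318]
eef_rot: [-0.0, 0.998, 0.069, 0.001]
wrist_force: [0.4, 0.2, -0.5]
opening: 0.995
```

>>> {"name": "arm_command", "arguments": {"series": [[0, 0, 0, 0, 0, 0, 0.085], [0, 0, 0, 0, 0, 0, 0.085], [0, 0, 0, 0, 0, 0, 0.085], [0, 0, 0, 0, 0, 0, 0.085], [0, 0, 0, 0, 0, 0, 0.085]]}}

```text
time_s: 29.8
eef_pos: [0.5678, 0.0984, 0.2325]
eef_rot: [0.0, 0.998, 0.067, 0.001]
wrist_force: [-0.2, -0.6, 0.4]
opening: 0.994
```

```bash
python3 - <<'E'
from h import *
s=shot('wrist','w9');c=cloud(s);x,y,z=c[...,0],c[...,1],c[...,2]
def circ(m,name):
    k=cv2.morphologyEx(m.astype(np.uint8),cv2.MORPH_OPEN,np.ones((3,3)))
    P=c[...,:2][k>0].astype(np.float32)*1000; print(name,((P.max(0)+P.min(0))/2).round(1),(P.max(0)-P.min(0)).round(1))
for nm,(xx,yy) in dict(older=(.571,.102),new=(.5,.29)).items():
    n2=(np.hypot(x-xx,y-yy)<.03)&(s['d']>0)&(z>.050)&(z<.066)
    if n2.sum()>50: circ(n2,nm)
m=(z>.0135)&(z<.022)&(s['d']>0)&(x>.42)&(x<.66)&(y>.04)&(y<.15)&(s['im'][...,0]>110)
P=(c[m][:,:2]*1000).astype(np.float32);print(len(P),cv2.minAreaRect(P))
go([.5715,.1018,.112],7.7)
E
```

```text
older [572.  101.6] [37.4 37. ]
new [500.5 290. ] [38.1 38.5]
3575 ((541.3123168945312, 96.7800521850586), (194.46385192871094, 59.81184768676758), 7.534996509552002)
shift mm [  4.   -2.7 120.4] rv [ 0.02 -0.07  0.04] | yaw now 7.74 q1,q6 [-1.9 80.3] tcp [0.5677 0.0986 0.2324] t 29.85 open 85.0 F [0.5 0.1 1. ]
```

>>> {"name": "arm_command", "arguments": {"series": [[0.004, -0.003, 0.03, 0, 0, 0, 0.085], [0.004, -0.003, 0.07, 0, 0, 0, 0.085], [0.004, -0.003, 0.105, 0, 0, 0, 0.085], [0.004, -0.003, 0.12, 0, 0, 0, 0.085], [0.004, -0.003, 0.12, 0, 0, 0, 0.085]]}}

```text
time_s: 30.35
eef_pos: [0.5696, 0.1028, 0.1097]
eef_rot: [-0.0, 0.998, 0.068, -0.002]
wrist_force: [1.0, -0.0, 0.9]
opening: 0.999
```

>>> {"name": "arm_command", "arguments": {"series": [[0, 0, 0, 0, 0, 0, 0.03], [0, 0, 0, 0, 0, 0, 0.03], [0, 0, 0, 0, 0, 0, 0.03], [0, 0, 0, 0, 0, 0, 0.03], [0, 0, 0, 0, 0, 0, 0.03]]}}

```text
time_s: 30.85
eef_pos: [0.5724, 0.1031, 0.1138]
eef_rot: [0.0, 0.998, 0.068, 0.002]
wrist_force: [-0.1, -1.4, 6.3]
opening: 0.422
```

>>> {"name": "arm_command", "arguments": {"series": [[0, 0, -0.002, 0, 0, 0, 0.03], [0, 0, -0.003, 0, 0, 0, 0.03], [-0.01, 0, -0.003, 0, 0, 0, 0.03], [-0.025, 0, -0.003, 0, 0, 0, 0.03], [-0.04, 0, -0.003, 0, 0, 0, 0.03]]}}

```text
time_s: 31.35
eef_pos: [0.53, 0.0976, 0.1143]
eef_rot: [-0.0, 0.998, 0.068, -0.001]
wrist_force: [0.1, 0.0, -0.6]
opening: 0.424
```

```bash
python3 - <<'E'
from h import *
go([.4700,.0874,.112],7.55)
E
```

```text
shift mm [-60.8   1.9   2.4] rv [-0.01  0.06  0.28] | yaw now 7.83 q1,q6 [-2.2 80. ] tcp [0.53   0.0976 0.1143] t 31.35 open 36.2 F [ 0.1  0.  -0.6]
```

>>> {"name": "arm_command", "arguments": {"series": [[-0.015, 0.001, 0, 0, 0, 0.3, 0.03], [-0.03, 0.0019, 0, 0, 0, 0.3, 0.03], [-0.042, 0.0019, 0, 0, 0, 0.3, 0.03], [-0.052, 0.0019, 0, 0, 0, 0.3, 0.03], [-0.052, 0.0019, 0.002, 0, 0, 0.3, 0.03]]}}

```text
time_s: 31.85
eef_pos: [0.4784, 0.0887, 0.1139]
eef_rot: [-0.0, 0.998, 0.066, -0.002]
wrist_force: [-17.3, -0.4, 38.5]
opening: 0.422
```

>>> {"name": "arm_command", "arguments": {"series": [[0, 0, 0.0005, 0, 0, 0, 0.03], [-0.001, 0, 0.0005, 0, 0, 0, 0.03], [-0.002, 0, 0.0005, 0, 0, 0, 0.03], [-0.003, 0, 0.0005, 0, 0, 0, 0.03], [-0.004, 0, 0.0005, 0, 0, 0, 0.03]]}}

```text
time_s: 32.35
eef_pos: [0.4768, 0.0885, 0.1138]
eef_rot: [-0.0, 0.998, 0.066, 0.001]
wrist_force: [-1.4, 2.2, 10.3]
opening: 0.424
```

>>> {"name": "arm_command", "arguments": {"series": [[-0.001, 0, 0, 0, 0, 0, 0.03], [-0.002, 0, 0, 0, 0, 0, 0.03], [-0.003, 0, 0, 0, 0, 0, 0.03], [-0.003, 0, 0, 0, 0, 0, 0.03], [-0.003, 0, 0, 0, 0, 0, 0.03]]}}

```text
time_s: 32.85
eef_pos: [0.4756, 0.0881, 0.1139]
eef_rot: [-0.0, 0.998, 0.065, 0.003]
wrist_force: [3.9, 3.4, 4.4]
opening: 0.418
```

```bash
python3 - <<'E'
from h import *
go([.4700,.0874,.112],7.55)
E
```

```text
shift mm [-5.7 -0.1  1.9] rv [ 0.01 -0.36 -0.05] | yaw now 7.5 q1,q6 [-3.6 78.8] tcp [0.4756 0.0881 0.1139] t 32.85 open 35.7 F [3.9 3.4 4.4]
```

>>> {"name": "arm_command", "arguments": {"series": [[0, 0, -0.001, 0, 0, 0, 0.03], [0, 0, -0.001, 0, 0, 0, 0.03], [-0.001, 0, -0.001, 0, 0, 0, 0.03], [-0.002, 0, -0.001, 0, 0, 0, 0.03], [-0.002, 0, -0.001, 0, 0, 0, 0.03]]}}

```text
time_s: 33.35
eef_pos: [0.4722, 0.0875, 0.1139]
eef_rot: [0.0, 0.998, 0.066, 0.001]
wrist_force: [3.6, 0.4, 5.1]
opening: 0.423
```

```bash
python3 - <<'E'
from h import *
go([.4700,.0874,.112],7.55)
s=shot('wrist','w10');c=cloud(s);x,y,z=c[...,0],c[...,1],c[...,2]
p,r,o=tool()
u,v=proj(s,[p[0],p[1],.06]).round().astype(int);print(u,v)
z0=np.median(z[v-8:v+8,u-8:u+8]);m=((abs(z-z0)<.004)&(np.hypot(x-p[0],y-p[1])<.03)).astype(np.uint8)
n,l,st,ce=cv2.connectedComponentsWithStats(m);P=(c[l==l[v,u]]);X=P[:,0];Y=P[:,1];k=abs(Y-np.median(Y))<.008
print('top z',z0,'x range',X[k].min(),X[k].max(),'mid',(X[k].min()+X[k].max())/2)
d=shot('side','sd10');cv2.imwrite('pics/j10.png',np.hstack([cv2.resize(s['im'][180:420,160:480],(400,300)),cv2.resize(d['im'][280:370,260:380],(400,300),interpolation=2)])[:,:,::-1])
E
```

```text
shift mm [-2.2 -0.2  1.9] rv [ 0.02 -0.15 -0.03] | yaw now 7.52 q1,q6 [-3.7 78.8] tcp [0.4722 0.0875 0.1139] t 33.35 open 36.2 F [3.6 0.4 5.1]
317 327
top z 0.061130279681607225 x range 0.4528544917758732 0.491406207590401 mid 0.4721303496831371
```

View pics/j10.png

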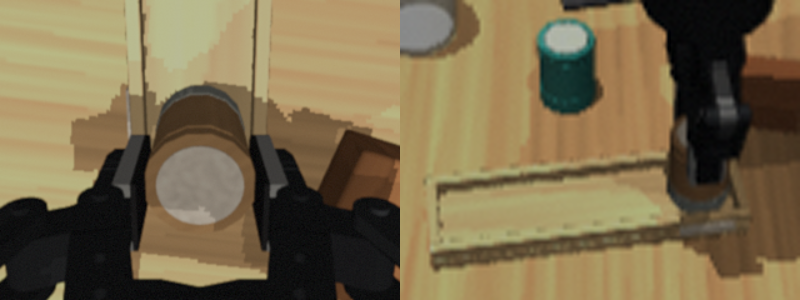

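>>> {"name": "arm_command", "arguments": {"series": [[-0.0005, 0, -0.0005, 0, 0, 0, 0.03], [-0.001, 0, -0.0005, 0, 0, 0, 0.03], [-0.0015, 0, -0.0005, 0, 0, 0, 0.03], [-0.0015, 0, -0.0005, 0, 0, 0, 0.03], [-0.0015, 0, -0.0005, 0, 0, 0, 0.03]]}}

```text
time_s: 33.95
eef_pos: [0.4704, 0.0872, 0.114]
eef_rot: [0.0, 0.998, 0.066, 0.001]
wrist_force: [5.4, 0.9, 3.1]
opening: 0.42
```

>>> {"name": "arm_command", "arguments": {"series": [[-0.0005, 0, 0, 0, 0, 0, 0.03], [-0.001, 0, 0, 0, 0, 0, 0.03], [-0.0015, 0, 0, 0, 0, 0, 0.03], [-0.0015, 0, 0, 0, 0, 0, 0.03], [-0.0015, 0, 0, 0, 0, 0, 0.03]]}}

```text
time_s: 34.45
eef_pos: [0.4696, 0.0871, 0.1143]
eef_rot: [0.0, 0.998, 0.066, 0.002]
wrist_force: [7.3, 1.7, 1.6]
opening: 0.42
```

>>> {"name": "arm_command", "arguments": {"series": [[-0.0005, 0, 0, 0, 0, 0, 0.03], [-0.001, 0, 0, 0, 0, 0, 0.03], [-0.001, 0, 0, 0, 0, 0, 0.03], [-0.001, 0, 0, 0, 0, 0, 0.03], [-0.001, 0, 0, 0, 0, 0, 0.03]]}}

```text
time_s: 34.95
eef_pos: [0.4691, 0.087, 0.1145]
eef_rot: [0.0, 0.998, 0.065, 0.002]
wrist_force: [8.5, 1.1, 0.9]
opening: 0.418
```

>>> {"name": "arm_command", "arguments": {"series": [[0.0005, 0, 0, 0, 0, 0, 0.03], [0.0005, 0, 0, 0, 0, 0, 0.05], [0.0005, 0, 0, 0, 0, 0, 0.085], [0.0005, 0, 0, 0, 0, 0, 0.085], [0.0005, 0, -0.01, 0, 0, 0, 0.085]]}}

```text
time_s: 35.45
eef_pos: [0.4658, 0.0871, 0.1223]
eef_rot: [-0.0, 0.998, 0.066, -0.003]
wrist_force: [-0.4, 0.2, 0.2]
opening: 0.996
```

>>> {"name": "arm_command", "arguments": {"series": [[0, 0, -0.04, 0, 0, 0, 0.085], [0, 0, -0.08, 0, 0, 0, 0.085], [0, 0, -0.12, 0, 0, 0, 0.085], [0, 0, -0.14, 0, 0, 0, 0.085], [0, 0, -0.14, 0, 0, 0, 0.085]]}}

```text
time_s: 35.95
eef_pos: [0.4693, 0.087, 0.2679]
eef_rot: [0.0, 0.998, 0.066, 0.003]
wrist_force: [0.1, 0.1, 0.2]
opening: 0.997
```

```bash
cat >> h.py <<'E'
def tops(s,lo=.047,hi=.068,box=(.35,.68,-.03,.45)):
    c=cloud(s);x,y,z=c[...,0],c[...,1],c[...,2]
    m=((z>lo)&(z<hi)&(s['d']>0)&(x>box[0])&(x<box[1])&(y>box[2])&(y<box[3])).astype(np.uint8)
    m=cv2.morphologyEx(m,cv2.MORPH_OPEN,np.ones((3,3)));n,l,st,ce=cv2.connectedComponentsWithStats(m)
    for i in range(1,n):
        if st[i,4]<60: continue
        zz=np.median(z[l==i]);P=c[(l==i)&(abs(z-zz)<.004)][:,:2]*1000
        print('top',ce[i].round(),((P.max(0)+P.min(0))/2).round(1),(P.max(0)-P.min(0)).round(1),'z',zz.round(4))
E
python3 - <<'E'
from h import *
for n in('wrist','scene','side'):
    print(n);tops(shot(n,n+'11'))
go([.50,.29,.27],7.55)
E
```

```text
wrist
top [445. 145.] [554.1  -6.8] [37.2 37.8] z 0.0529
top [ 78. 163.] [500.2 289.8] [37.2 38.5] z 0.0559
top [319. 230.] [470.8  85.9] [37.3 37. ] z 0.0609
scene
top [376. 217.] [500.9 290.3] [35.2 39.2] z 0.053
top [431. 230.] [658.2 343.6] [37.7 30.2] z 0.0572
top [323. 240.] [470.2  86.2] [37.5 37.3] z 0.0582
top [321. 269.] [556.2 -10.2] [37.9 38.6] z 0.0513
side
top [309. 292.] [553.3  -3.7] [37.2 39.6] z 0.0509
top [351. 322.] [469.9  89.3] [34.9 37.4] z 0.0586
top [341. 416.] [498.8 293. ] [36.4 38.6] z 0.0541
top [242. 456.] [654.9 355.2] [37.2 31.7] z 0.0593
shift mm [  59.3 -196.9   -7.2] rv [-0.02  0.09 -0.03] | yaw now 7.52 q1,q6 [-3.8 78.7] tcp [0.4669 0.0871 0.2629] t 36.1 open 84.8 F [-0.1 -0.4 -0.2]
```

>>> {"name": "arm_command", "arguments": {"series": [[0.02, -0.05, 0, 0, 0, 0, 0.085], [0.04, -0.1, 0, 0, 0, 0, 0.085], [0.059, -0.15, 0, 0, 0, 0, 0.085], [0.059, -0.197, 0, 0, 0, 0, 0.085], [0.059, -0.197, 0.01, 0, 0, 0, 0.085]]}}

```text
time_s: 36.6
eef_pos: [0.4994, 0.2945, 0.2527]
eef_rot: [-0.001, 0.998, 0.068, -0.001]
wrist_force: [1.2, -0.2, -0.4]
opening: 0.994
```

>>> {"name": "arm_command", "arguments": {"series": [[0, 0, 0, 0, 0, 0, 0.085], [0, 0, 0, 0, 0, 0, 0.085], [0, 0, 0, 0, 0, 0, 0.085], [0, 0, 0, 0, 0, 0, 0.085], [0, 0, 0, 0, 0, 0, 0.085]]}}

```text
time_s: 37.1
eef_pos: [0.5009, 0.2891, 0.2542]
eef_rot: [-0.0, 0.998, 0.065, 0.0]
wrist_force: [-0.4, 0.5, 0.2]
opening: 0.994
```

```bash
python3 - <<'E'
from h import *
tops(shot('wrist','w12'))
go([.5002,.2898,.108],7.55)
E
```

```text
top [263.  22.] [649.6 349.4] [25.6 37.7] z 0.0604
top [317. 234.] [500.1 290.2] [38.  37.3] z 0.056
top [544. 296.] [471.   86.4] [37.9 38. ] z 0.0607
shift mm [ -0.6  -0.6 146.1] rv [-0.01 -0.04 -0.1 ] | yaw now 7.45 q1,q6 [ 18.3 100.8] tcp [0.5008 0.2893 0.2541] t 37.15 open 85.1 F [0.1 1.  0.6]
```

>>> {"name": "arm_command", "arguments": {"series": [[-0.0006, -0.0008, 0.04, 0, 0, 0, 0.085], [-0.0006, -0.0008, 0.08, 0, 0, 0, 0.085], [-0.0006, -0.0008, 0.12, 0, 0, 0, 0.085], [-0.0006, -0.0008, 0.14, 0, 0, 0, 0.085], [-0.0006, -0.0008, 0.146, 0, 0, 0, 0.085]]}}

```text
time_s: 37.65
eef_pos: [0.4981, 0.2898, 0.105]
eef_rot: [0.001, 0.998, 0.065, -0.002]
wrist_force: [-0.3, 0.0, 0.2]
opening: 0.996
```

>>> {"name": "arm_command", "arguments": {"series": [[0, 0, 0, 0, 0, 0, 0.03], [0, 0, 0, 0, 0, 0, 0.03], [0, 0, 0, 0, 0, 0, 0.03], [0, 0, 0, 0, 0, 0, 0.03], [0, 0, 0, 0, 0, 0, 0.03]]}}

```text
time_s: 38.15
eef_pos: [0.501, 0.2913, 0.1098]
eef_rot: [-0.0, 0.998, 0.066, 0.002]
wrist_force: [-0.5, -0.1, 4.5]
opening: 0.42
```

>>> {"name": "arm_command", "arguments": {"series": [[0, 0, -0.01, 0, 0, 0, 0.03], [0, 0, -0.025, 0, 0, 0, 0.03], [0, 0, -0.045, 0, 0, 0, 0.03], [0, 0, -0.06, 0, 0, 0, 0.03], [0, 0, -0.06, 0, 0, 0, 0.03]]}}

```text
time_s: 38.65
eef_pos: [0.5015, 0.2914, 0.1713]
eef_rot: [-0.001, 0.998, 0.066, 0.003]
wrist_force: [-0.0, -0.3, -1.9]
opening: 0.422
```

```bash
python3 - <<'E'
from h import *
# place 46 mm behind older along the lane (8 mm gap)... target lane coordinate -72+44
t=-.072+.044; P=np.array([.5414,.0969])+t*np.array([.9913,.1314]); print(P)
go([*P,.165],7.55)
E
```

```text
[0.5136436 0.0932208]
shift mm [-13.9 198.1   6. ] rv [-0.07 -0.34 -0.02] | yaw now 7.53 q1,q6 [ 18.4 100.9] tcp [0.5015 0.2914 0.1713] t 38.65 open 36.0 F [-0.  -0.3 -1.9]
```

>>> {"name": "arm_command", "arguments": {"series": [[-0.004, 0.045, 0, 0, 0, 0, 0.03], [-0.008, 0.09, 0, 0, 0, 0, 0.03], [-0.012, 0.135, 0, 0, 0, 0, 0.03], [-0.014, 0.175, 0, 0, 0, 0, 0.03], [-0.014, 0.198, 0, 0, 0, 0, 0.03]]}}

```text
time_s: 39.15
eef_pos: [0.5114, 0.09, 0.1674]
eef_rot: [0.0, 0.998, 0.065, -0.0]
wrist_force: [0.7, 0.2, -1.4]
opening: 0.419
```

>>> {"name": "arm_command", "arguments": {"series": [[0, 0, 0.01, 0, 0, 0, 0.03], [0, 0, 0.02, 0, 0, 0, 0.03], [0, 0, 0.03, 0, 0, 0, 0.03], [0, 0, 0.03, 0, 0, 0, 0.03], [0, 0, 0.03, 0, 0, 0, 0.03]]}}

```text
time_s: 39.65
eef_pos: [0.5112, 0.0936, 0.137]
eef_rot: [-0.0, 0.998, 0.066, -0.001]
wrist_force: [-0.4, 0.1, -1.6]
opening: 0.423
```

```bash
python3 - <<'E'
from h import *
go([.5136,.0932,.1155],7.55)
s=shot('wrist','w13');c=cloud(s);x,y,z=c[...,0],c[...,1],c[...,2]
p,r,o=tool()
u,v=proj(s,[p[0],p[1],p[2]-.055]).round().astype(int)
z0=np.median(z[v-8:v+8,u-8:u+8]);m=((abs(z-z0)<.004)&(np.hypot(x-p[0],y-p[1])<.03)).astype(np.uint8)
n,l,st,ce=cv2.connectedComponentsWithStats(m);P=(c[l==l[v,u]]);X=P[:,0];Y=P[:,1];k=abs(Y-np.median(Y))<.008
print('top z',z0,'below tcp',p[2]-z0,'x mid',(X[k].min()+X[k].max())/2,'tcp',p)
tops(shot('scene','sc13'))
E
```

```text
shift mm [ 2.3  0.7 21.5] rv [-0.02  0.09  0.07] | yaw now 7.62 q1,q6 [-2.7 79.7] tcp [0.5112 0.0936 0.137 ] t 39.65 open 36.1 F [-0.4  0.1 -1.6]
top z 0.0833815090977493 below tcp 0.05412258836698838 x mid 0.5105373517611939 tcp [0.51166332 0.09350426 0.1375041 ]
top [431. 229.] [658.6 342.8] [36.2 34.1] z 0.0578
top [322. 241.] [472.4  81.8] [37.6 37.1] z 0.0581
top [321. 269.] [554.3  -8. ] [35.2 38.9] z 0.0507
```

>>> {"name": "arm_command", "arguments": {"series": [[0.002, 0.0005, 0.005, 0, 0, 0, 0.03], [0.003, 0.0005, 0.011, 0, 0, 0, 0.03], [0.003, 0.0005, 0.016, 0, 0, 0, 0.03], [0.003, 0.0005, 0.018, 0, 0, 0, 0.03], [0.003, 0.0005, 0.019, 0, 0, 0, 0.03]]}}

```text
time_s: 40.25
eef_pos: [0.5145, 0.0925, 0.1182]
eef_rot: [-0.0, 0.998, 0.066, -0.0]
wrist_force: [-0.1, 0.1, -1.7]
opening: 0.419
```

>>> {"name": "arm_command", "arguments": {"series": [[0, 0, 0.001, 0, 0, 0, 0.03], [0, 0, 0.0015, 0, 0, 0, 0.03], [0, 0, 0.002, 0, 0, 0, 0.03], [0, 0, 0.002, 0, 0, 0, 0.03], [0, 0, 0.002, 0, 0, 0, 0.03]]}}

```text
time_s: 40.75
eef_pos: [0.5149, 0.0926, 0.1168]
eef_rot: [0.0, 0.998, 0.066, 0.0]
wrist_force: [0.4, -0.9, -1.2]
opening: 0.418
```

>>> {"name": "arm_command", "arguments": {"series": [[0, 0, 0.0005, 0, 0, 0, 0.03], [0, 0, 0.001, 0, 0, 0, 0.03], [0, 0, 0.0015, 0, 0, 0, 0.03], [0, 0, 0.0015, 0, 0, 0, 0.03], [0, 0, 0.0015, 0, 0, 0, 0.03]]}}

```text
time_s: 41.25
eef_pos: [0.5148, 0.0926, 0.1152]
eef_rot: [-0.0, 0.998, 0.066, -0.0]
wrist_force: [-0.3, 0.6, -0.7]
opening: 0.42
```

>>> {"name": "arm_command", "arguments": {"series": [[0, 0, 0.0005, 0, 0, 0, 0.03], [0, 0, 0.001, 0, 0, 0, 0.03], [0, 0, 0.001, 0, 0, 0, 0.03], [0, 0, 0.001, 0, 0, 0, 0.03], [0, 0, 0.001, 0, 0, 0, 0.03]]}}

```text
time_s: 41.75
eef_pos: [0.5151, 0.0926, 0.1149]
eef_rot: [0.0, 0.998, 0.066, 0.0]
wrist_force: [-1.4, 0.5, 5.3]
opening: 0.419
```

Contact; release and retreat.

>>> {"name": "arm_command", "arguments": {"series": [[0, 0, 0, 0, 0, 0, 0.045], [0, 0, 0, 0, 0, 0, 0.065], [0, 0, 0, 0, 0, 0, 0.085], [0, 0, 0, 0, 0, 0, 0.085], [0, 0, -0.02, 0, 0, 0, 0.085]]}}

```text
time_s: 42.25
eef_pos: [0.5129, 0.0926, 0.132]
eef_rot: [-0.0, 0.998, 0.066, -0.003]
wrist_force: [-0.7, -0.4, -0.2]
opening: 1.0
```

>>> {"name": "arm_command", "arguments": {"series": [[0, 0, -0.04, 0, 0, 0, 0.085], [0, 0, -0.08, 0, 0, 0, 0.085], [0, 0, -0.12, 0, 0, 0, 0.085], [0, 0, -0.16, 0, 0, 0, 0.085], [0, 0, -0.18, 0, 0, 0, 0.085]]}}

```text
time_s: 42.75
eef_pos: [0.516, 0.0925, 0.3184]
eef_rot: [0.0, 0.998, 0.066, 0.003]
wrist_force: [0.7, 0.3, -0.7]
opening: 0.996
```

```bash
python3 - <<'E'
from h import *
for n in('wrist','side','scene'):
    print(n);s=shot(n,n+'14');tops(s)
d=load('side14');c=cloud(d);x,y,z=c[...,0],c[...,1],c[...,2]
q=c[(np.hypot(x-.435,y+.405)<.05)&(z>.12)&(z<.25)];print('cap',len(q),q.mean(0),q.min(0),q.max(0))
q=c[(np.hypot(x-.4915,y+.1467)<.03)&(z>.07)];print('can',q[:,2].max())
a=cv2.resize(d['im'][100:480,180:420],(380,600));b=cv2.resize(load('wrist14')['im'],(420,315))
f=np.zeros((600,800,3),np.uint8);f[:,:380]=a;f[:315,380:]=b;f[315:,380:]=cv2.resize(load('scene14')['im'][190:350,200:440],(420,285))
cv2.imwrite('pics/fin.png',f[:,:,::-1]);print(tool()[2]['time_s'])
E
```

```text
wrist
top [54. 27.] [655.2 345.9] [36.5 32.7] z 0.0596
top [422. 193.] [553.9  -7. ] [36.9 37.7] z 0.0529
top [319. 221.] [514.3  91.6] [37.  36.9] z 0.061
top [319. 261.] [470.3  85.9] [37.5 37.1] z 0.061
side
top [309. 292.] [554.4  -4.1] [35.1 38.6] z 0.051
top [351. 322.] [470.   89.2] [35.  38.7] z 0.0586
top [329. 324.] [513.4  95. ] [36.  40.3] z 0.0586
top [242. 456.] [655.2 355.7] [37.4 32.6] z 0.0591
scene
top [431. 229.] [659.1 343.1] [38.1 37.6] z 0.0564
top [329. 243.] [493.7  88.8] [80.5 44.2] z 0.0583
top [321. 269.] [555.5  -7.8] [38.6 37.7] z 0.0511
cap 216 [ 0.4209885  -0.38930887  0.16216633] [ 0.40370074 -0.43179927  0.13363958] [ 0.4368931  -0.36776012  0.19717944]
can 0.08954887089730013
42.9
```

View pics/fin.png

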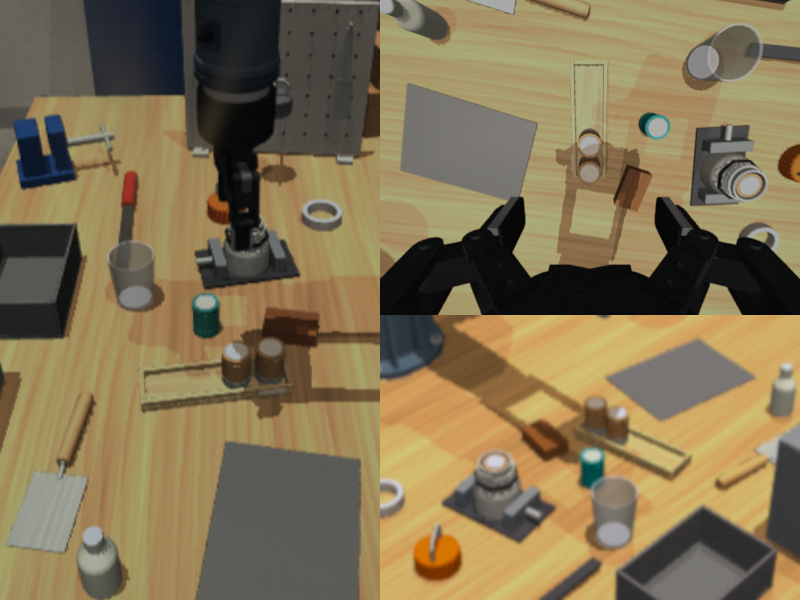

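```bash
python3 -c "
from bench import ctrl
print(ctrl.hand_in())"
```

```text
the job is handed in; nothing more can be done
None
```

The job is done and handed in at about 43 s of robot time; the hand-in reports no verdict.

- **Cap:** I unscrewed it in two 180° grips, and it lifted free with about 1 N on the wrist. I hung it by its handle on the long hook. The last side view still found it there, though partly hidden behind the arm.
- **Oldest stick:** it stands upright in the canister, its top about level with the rim. I let it drop the last 15 mm or so inside the bore, because the fingers cannot follow it in.
- **Stick left in the rack:** I slid it forward to the front stop. It measured at about (0.470, 0.086) against a computed stop position of (0.470, 0.087).
- **New stick:** the mat held only one. It stands upright in the lane at about (0.514, 0.092), about 6 mm behind the other stick. The mat is now empty.

- **Force:** setting the rack stick down gave a brief 38.5 N at the wrist, carried through the gripped stick. That was the highest reading I saw.
- **Camera agreement:** the cameras differed by about 3 mm in y, which is inside the lane's play. The scene camera ran the two rack sticks together, so it gave no separate positions for them.
- **Other objects:** I touched none of them. The tops of the turquoise stick and the oiler read the same as before to within a few mm; I judged the rest only from the last picture.

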